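Stack the folding wedges flat in their tray and slide the tray home

ROBOT

A 6-joint arm with a two-finger parallel gripper is mounted at the origin on the work surface. World frame = base frame: x ahead of the robot, y to its left, z up, the work surface at z = 0. Lengths are in m, angles in rad, forces in N, time in s.
With the tool pointing down it reaches from about 0.225 to 0.875 m from the base axis. Payload 3.4 kg.
Tool frame: the origin (TCP) lies between the finger pads; the fingertips stand 11 mm ahead of it and the grasp point (between the pads) lies 8 mm behind it (tips_ahead is the distance from the TCP to the fingertips, in m); z points along the fingers, x is the direction in which the jaws open and shut, and the axes are right-handed (so a half turn about z gives the same grasp; the last joint's range is limited). The gripper opens to 85 mm and grips with 20 to 120 N. Pads are 22 mm wide; open, the fingers measure 114 mm over their backs; the gripper's body (76 mm by 85 mm) begins 54 mm behind the grasp point. The pads swing forward as they close: fully open they stand 13 mm farther back than shut.
Start: joints at [0.989, 0.276, 1.505, -0, 1.361, -0.121], TCP at [0.256, 0.515, 0.242] pointing down, gripper open.
Joint ranges: [-2.89, 2.89], [-0.75, 2.08], [0.22, 2.7], [-1.18, 4.32], [0.11, 2.71], [-2.7, 2.7]. Speed limits (rad/s): [2.57, 2.57, 3.14, 3.14, 3.14, 3.14].

INTERFACE

Orientations are given as a unit quaternion [w, x, y, z].
In Python, from rig import get_state, get_image, sign_off, masks_of, tips_ahead gives the robot as it stands.
- The arm moves only by the tool play_rows, never from a script. Its argument "series" is a list of rows, each an object of numbers: "fingers": the closure, from -1 (fully open) to 1 (shut); "dx", "dy", "dz": the shift along the world's x, y, z in mm; "turn": the turn about the world's z in rad. A call has 1 to 20 rows; each row shifts and turns the pose as measured when the row begins; what a row does not reach is not made up. A row lasts 1/12 s, in which the tool goes at most 41.7 mm and 7.16 degrees, less where a joint would pass 70% of its speed; a pose out of reach is approached as far as the arm can. A call with a gripper value outside its range is refused whole. The fingers move at their own pace and stop on an object; "squeeze" is the grip in N (left out, the last holds). Time passes only in rows, so rows that do not move let the fingers close. It gives the time, the measured TCP pose, the force and the opening at its end, in the units of the state.
- get_state(): the state, without advancing time (a new reading comes with each control period).
- get_image(name): name is "scene" or "side" or "wrist"; returns a dict with "pixels" (384x512x3 uint8, red, green, blue), "vfov" (degrees; the focal length in pixels is half the picture's height over the tangent of half this angle, whatever the lens; pixels are square), "cx", "cy" (the principal point, pixels), "dist" ([k1, k2, p1, p2, k3] as OpenCV has them; the pictures are not rectified), "rvec" (rotation vector, rad) and "tvec" (3), from world to camera coordinates, as OpenCV has them; the wrist camera has in their place "hand_eye" (4x4, takes a point from camera to tool coordinates, whose origin is the TCP and whose axes are the tool frame's). Camera axes: x right, y down, z forward; pixel columns grow to the right and rows downward; lengths in m; the calibration is good to about 2 mm. A picture is of the moment at which its call begins: read the wrist's pose just before it. There is no depth.
- sign_off(): hands the job in, once; it reports no verdict.
Trained networks look in a picture, given as the dict that the camera call returned (one of the last four; its "shot" number tells which), for a name from the list of things; names that differ only in an ending like _2 or _b are one class to them, and where a whole thing is asked for, a point or a joint stands for the part that bears it (a point fixed in the world has none). Each returns a list of dicts, best first, with "p" (0 to 1); they miss things now and then, are a little off and sometimes report something else, mostly with a low value. They report only what shows in the picture. A call takes as long as a camera call. They do not tell look-alikes from the thing itself.
- masks_of(picture, label): "region" (384x512 bool, what is visible of it) and "xy" ([column, row] in pixels, amid what is visible of it).
The state is a dict: "clock": time; "qpos": joint angles; "qd": joint speeds; "effort": joint torques, N m; "position": TCP position; "ee_rot": TCP orientation; "contact_force": force on the tool from outside, world axes, zero at the start; "moment": the same for the moment, N m; "width": finger opening in m.
Only numpy, scipy, OpenCV 4.12 (cv2) and the standard library are available. Lean on these libraries where they do the work, as an engineer would, in place of code of your own. Each camera call takes 0.05 s, during which the arm holds its last target. There are 200 camera calls.

TASK

Put the three loose wedges away on top of the one in the tray, in two flat layers: the first turned end for end on the bottom wedge (thin end over red end, so that the pair is level on top), the other two as a second such pair laid crosswise and centred on the first. Then push the tray straight in until it is fully home in the cubby with the stack still standing neatly, and leave the wax tin, tape measure and sanding block where they are.

Things in the scene. Friction and masses are not known exactly. Their poses are not given: they have to be found in the camera images.
- wedge0_mid (a point): bottom wedge, lying flat in the tray at some angle. All wedges: hardwood, 120 x 45 mm, about 95 g, flat underside, plumb sides, top sloping from 32 mm thick at the red-painted end to 14 mm at the thin end (0.149 rad). Point: half-way along and half-way up (11.5 mm above the underside); x to the thin end, y across, z up from the underside. Centre of mass 8 mm from it to the red end
- wedge1_mid (a point): loose wedge on the bench, on its flat underside, same as wedge0 in shape and size. Point: half-way along and half-way up, 11.5 mm above the underside; x to the thin end, y across, z up from the underside.
- wedge2_mid (a point): loose wedge on the bench, on its flat underside, same as wedge0 in shape and size. Point: half-way along and half-way up, 11.5 mm above the underside; x to the thin end, y across, z up from the underside.
- wedge3_mid (a point): loose wedge on the bench, on its flat underside, same as wedge0 in shape and size. Point: half-way along and half-way up, 11.5 mm above the underside; x to the thin end, y across, z up from the underside.
- wedge0_thin (a point): middle of the upper edge of wedge0's thin end: 60 mm from its middle along x, 14 mm above its underside
- wedge1_thin (a point): middle of the upper edge of wedge1's thin end: 60 mm from its middle along x, 14 mm above its underside
- wedge2_thin (a point): middle of the upper edge of wedge2's thin end: 60 mm from its middle along x, 14 mm above its underside
- wedge3_thin (a point): middle of the upper edge of wedge3's thin end: 60 mm from its middle along x, 14 mm above its underside
- tray: loose plywood tray, 280 long (x) x 300 wide (y), about 0.9 kg, floor 9 mm thick, front 46 mm and sides 34 mm high, lying on the bench. It slides on the bench, its rear end between the cubby's sides with 2.5 mm play each side. Pushed along its centre line it takes 5 to 12 N; pushed well off-centre it slews and jams. Origin: centre of its underside; x the way it is pushed in, z up
- tray_handle (a point): middle of the tray's steel bar handle, on its centre line: a bar 12 mm thick, 110 mm long (along y), 42 mm in front of the tray's front and 27 mm above the bench. Axes as tray
- tray_bay (a point): middle of the tray's open bay, on top of its floor, 90 mm behind the tray's front; the bay is 184 mm (x) by 280 mm (y); behind it a 31 mm high divider and clamp pads. Axes as tray
- cubby_mouth (a point): middle of the fixed plywood cubby's front edge, 30 mm above the bench; x points into it. Opening 305 wide (y) x 122 high; outside 343 wide, 134 high (boxes on its rear half reach 180), 290 deep. With the tray home against its back, tray_handle is 38 mm in front of this point (x = -0.038 here); at the start 170 to 200 mm further out
- tin: bystander: round wax tin, 64 across, 23 high; origin at the centre of its underside
- tape: bystander: tape measure, 64 x 32 x 56 high; origin at the centre of its underside
- sanding_block: bystander: cork sanding block, 95 x 55 x 32 high; origin at the centre of its underside
Not all that is in view belongs to the job. What is shaped like the part that bears wedge2_mid but blue is not meant.

How it is judged:
On the way:
1. the three loose wedges are piled on the one in the tray while the tray still stands at least 100 mm out (x of tray_handle in the frame of cubby_mouth below -0.138 m and horizontal distance between each of wedge1_mid, wedge2_mid, wedge3_mid and wedge0_mid below 0.03 m and z of each of wedge1_mid, wedge2_mid, wedge3_mid in the frame of wedge0_mid above 0.015 m), for 0.2 s.
At the end, for the whole second after the job is handed in: Tray home within 6 mm and 0.03 rad. wedge0 flat on the tray floor, 85 mm or less from the bay's middle; on it a wedge end for end; on that pair the other two, end for end, crosswise. Middles within 20 mm of wedge0 in plan, angles within 0.25 rad, each lying on the one below. Any wedge in any place (x of tray_handle in the frame of cubby_mouth above -0.044 m and angle between the x axis of tray_handle and the x axis of cubby_mouth, either way round below 0.03 rad and z of wedge0_mid in the frame of tray_bay below 0.016 m and angle between wedge0_mid's own z axis and vertical below 0.04 rad and horizontal distance between wedge0_mid and tray_bay below 0.085 m and ((horizontal distance between each of wedge1_mid, wedge2_mid, wedge3_mid and wedge0_mid below 0.02 m and z of wedge1_mid in the frame of wedge0_mid between 0.015 and 0.032 m and angle between the x axis of wedge1_mid and the x axis of wedge0_mid, either way round below 0.25 rad and horizontal distance between wedge1_thin and wedge0_thin above 0.09 m and z of wedge2_mid in the frame of wedge0_mid between 0.04 and 0.078 m and z of wedge3_mid in the frame of wedge0_mid between 0.04 and 0.078 m and angle between the x axis of each of wedge2_mid, wedge3_mid and the y axis of wedge0_mid, either way round below 0.25 rad and horizontal distance between wedge2_thin and wedge3_thin above 0.09 m) or (horizontal distance between each of wedge2_mid, wedge1_mid, wedge3_mid and wedge0_mid below 0.02 m and z of wedge2_mid in the frame of wedge0_mid between 0.015 and 0.032 m and angle between the x axis of wedge2_mid and the x axis of wedge0_mid, either way round below 0.25 rad and horizontal distance between wedge2_thin and wedge0_thin above 0.09 m and z of wedge1_mid in the frame of wedge0_mid between 0.04 and 0.078 m and z of wedge3_mid in the frame of wedge0_mid between 0.04 and 0.078 m and angle between the x axis of each of wedge1_mid, wedge3_mid and the y axis of wedge0_mid, either way round below 0.25 rad and horizontal distance between wedge1_thin and wedge3_thin above 0.09 m) or (horizontal distance between each of wedge3_mid, wedge1_mid, wedge2_mid and wedge0_mid below 0.02 m and z of wedge3_mid in the frame of wedge0_mid between 0.015 and 0.032 m and angle between the x axis of wedge3_mid and the x axis of wedge0_mid, either way round below 0.25 rad and horizontal distance between wedge3_thin and wedge0_thin above 0.09 m and z of wedge1_mid in the frame of wedge0_mid between 0.04 and 0.078 m and z of wedge2_mid in the frame of wedge0_mid between 0.04 and 0.078 m and angle between the x axis of each of wedge1_mid, wedge2_mid and the y axis of wedge0_mid, either way round below 0.25 rad and horizontal distance between wedge1_thin and wedge2_thin above 0.09 m))); the robot touches nothing.
It fails at once if the wax tin, tape measure or sanding block is moved by more than 30 mm (distance of any of tin, tape, sanding_block from where it was at the start of the episode above 0.03 m).
It also fails if it takes over 72 s, if anything falls off the work surface, if the arm or the gripper's body presses on something with over 40 N, if the wrist force passes 120 N, or if a joint passes its speed limit or range.

## Working session

There is one attempt and no reset: what is moved stays moved. The work goes in short steps, Python scripts to look and compute and a tool call to move; the robot and the scene stay as the last step left them, time stands still between calls to the robot, and variables do not carry over. Pictures are saved under pics/ and viewed, about 8 in all and at most 12, crops included, and the job is handed in when it is done.

Besides the shell and the picture viewer there is one more tool, called by a JSON object that holds its "op" and its "data". play_rows: Moves the arm, as the interface text tells. Its arguments: {"type":"object","properties":{"series":{"type":"array"},"squeeze":{"type":"number"}},"required":["series"]}

```bash
mkdir -p pics; ls; cat > h.py <<'E'
import numpy as np, cv2
from rig import *
def cam(im):
    f=im["pixels"].shape[0]/2/np.tan(np.radians(im["vfov"])/2)
    return np.array([[f,0,im["cx"]],[0,f,im["cy"]],[0,0,1]]),np.array(im["dist"],float)
def quat(q):
    from scipy.spatial.transform import Rotation as R
    return R.from_quat([q[1],q[2],q[3],q[0]]).as_matrix()
def ext(im,st=None):
    "R,t world->cam"
    if "rvec" in im: return cv2.Rodrigues(np.array(im["rvec"],float))[0],np.array(im["tvec"],float).ravel()
    T=np.eye(4);T[:3,:3]=quat(st["ee_rot"]);T[:3,3]=st["position"]
    C=np.linalg.inv(T@np.array(im["hand_eye"]));return C[:3,:3],C[:3,3]
def toplane(im,px,z,st=None):
    K,d=cam(im);R,t=ext(im,st)
    u=cv2.undistortPoints(np.array(px,float).reshape(-1,1,2),K,d).reshape(-1,2)
    r=np.c_[u,np.ones(len(u))]@R; c=-R.T@t
    return c+r*((z-c[2])/r[:,2])[:,None]
def proj(im,P,st=None):
    K,d=cam(im);R,t=ext(im,st)
    return cv2.projectPoints(np.array(P,float).reshape(-1,3),cv2.Rodrigues(R)[0],t,K,d)[0].reshape(-1,2)
def save(im,name): cv2.imwrite("pics/"+name,im["pixels"][:,:,::-1])
E
python3 - <<'E'
from h import *
st=get_state();print(st)
for n in ["scene","side","wrist"]:
    im=get_image(n)
    cv2.imwrite(f"pics/{n}0.png",im["pixels"][:,:,::-1])
    print(n,im["vfov"],[ -ext(im,st)[0].T@ext(im,st)[1]])
    for l in ["wedge0_mid","tray","tray_handle","tin","tape","sanding_block","cubby_mouth"]:
        try: 
            for m in masks_of(im,l)[:6]: print(l,round(m["p"],2),np.round(m["xy"]),m["region"].sum(), toplane(im,m["xy"],0.015,st).round(3)[0])
        except Exception as e: print(l,e)
a=[cv2.imread(f"pics/{n}0.png") for n in ["scene","side"]]
E
```

```text
pics
{'clock': 0.0, 'qpos': array([ 9.88968402e-01,  2.76579661e-01,  1.50616489e+00, -2.31896211e-05,
        1.36067710e+00, -1.21008571e-01]), 'qd': array([-1.29786173e-03, -1.43594694e-03, -1.25335948e-05,  4.25718371e-04,
       -1.53984671e-04, -6.28594969e-04]), 'effort': array([-1.41737044e-03, -4.16768861e+01, -2.45804429e+01, -4.58241266e-04,
        1.10271786e-02, -6.35451755e-06]), 'position': array([0.25542139, 0.51457588, 0.24143577]), 'ee_rot': array([ 3.94820644e-04,  8.49904872e-01,  5.26935358e-01, -8.24959014e-04]), 'contact_force': array([-0.29381354, -0.37181479, -0.33574544]), 'moment': array([-0.00620515,  0.02145429, -0.01269011]), 'width': 0.0856191815060301}
scene 50.45177184786137 [array([ 1.17165244, -0.48681135,  0.7135711 ])]
wedge0_mid 0.58 [205. 244.] 868 [ 0.541 -0.088  0.015]
tray 0.57 [219. 251.] 5005 [ 0.584 -0.078  0.015]
tray_handle 0.83 [219. 247.] 4899 [ 0.573 -0.068  0.015]
tin 0.82 [303. 180.] 287 [0.512 0.296 0.015]
tape 0.56 [232. 179.] 270 [0.367 0.141 0.015]
sanding_block 0.66 [356. 208.] 778 [0.7   0.309 0.015]
cubby_mouth 0.55 [106. 285.] 25654 [ 0.503 -0.334  0.015]
side 55.07289378884011 [array([ 0.12158975, -0.2341221 ,  0.71715225])]
wedge0_mid 0.79 [348. 250.] 1339 [ 0.529 -0.1    0.015]
tray 0.7 [338. 251.] 9442 [ 0.512 -0.088  0.015]
tray_handle 0.61 [334. 248.] 9566 [ 0.512 -0.077  0.015]
tin 0.58 [219. 160.] 457 [0.516 0.297 0.015]
tape 0.92 [224. 230.] 663 [0.379 0.131 0.015]
sanding_block 0.72 [265. 123.] 710 [0.702 0.307 0.015]
cubby_mouth 0.78 [446. 310.] 23300 [ 0.552 -0.324  0.015]
wrist 67.61943096756397 [array([0.19033096, 0.54718681, 0.37295039])]
```

View pics/scene0.png

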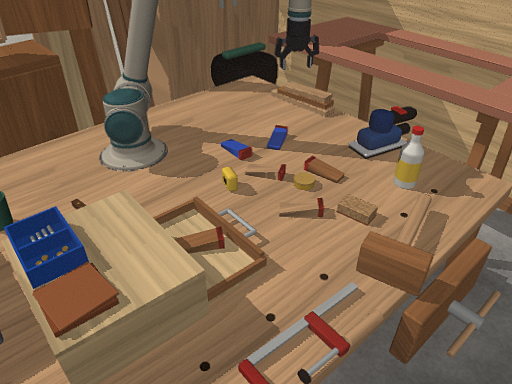

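View pics/side0.png

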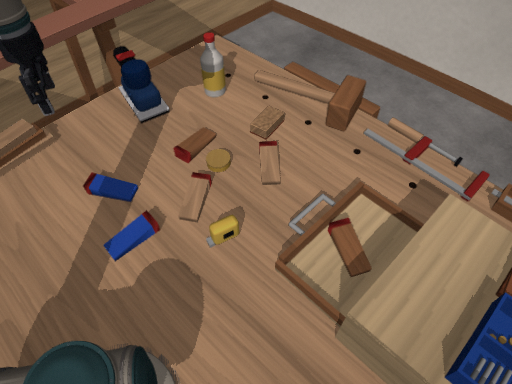

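Side view: wooden loose wedges at about (195,143), (196,195) and (269,162); wedge0 in the tray at (348,248). Blue decoys are at (111,187) and (132,235), and the scrap batten at top left isn't part of the job. Next I'll fit poses from the masks in both cameras.

```bash
python3 - <<'E'
from h import *
print(tips_ahead, tips_ahead() if callable(tips_ahead) else '')
for n in ["scene","side"]:
    im=get_image(n)
    out={}
    for l in ["wedge0_mid","wedge1_mid","wedge2_mid","wedge3_mid","tray","tin","tape","sanding_block","cubby_mouth"]:
        for i,m in enumerate(masks_of(im,l)): 
            print(n,l,round(m["p"],2),np.round(m["xy"]),m["region"].sum()); out[l+str(i)]=m["region"]
    np.savez("m_"+n+".npz",**out); np.save("im_"+n+".npy",im,allow_pickle=True)
im=np.load("im_side.npy",allow_pickle=True).item()
c=im["pixels"][110:300,80:400,::-1]
cv2.imwrite("pics/side_crop.png",cv2.resize(c,None,fx=2.5,fy=2.5,interpolation=cv2.INTER_CUBIC))
E
```

```text
0.011 
scene wedge0_mid 0.56 [203. 238.] 847
scene wedge1_mid 0.61 [304. 209.] 748
scene wedge1_mid 0.47 [222. 249.] 4979
scene wedge2_mid 0.82 [276. 137.] 318
scene wedge2_mid 0.8 [265. 170.] 524
scene wedge2_mid 0.78 [239. 147.] 415
scene wedge2_mid 0.25 [205. 243.] 891
scene wedge3_mid 0.63 [230. 180.] 343
scene wedge3_mid 0.57 [324. 170.] 500
scene tray 0.61 [219. 247.] 5034
scene tin 0.73 [303. 179.] 262
scene tape 0.7 [230. 181.] 296
scene cubby_mouth 0.76 [108. 283.] 25330
side wedge0_mid 0.55 [347. 246.] 1392
side wedge1_mid 0.55 [269. 162.] 771
side wedge2_mid 0.92 [193. 198.] 1018
side wedge2_mid 0.77 [131. 234.] 1169
side wedge2_mid 0.64 [109. 185.] 967
side wedge3_mid 0.66 [195. 145.] 754
side tray 0.91 [340. 250.] 9915
side tin 0.84 [218. 161.] 464
side tape 0.64 [222. 230.] 703
side tape 0.17 [193. 199.] 1032
side sanding_block 0.91 [266. 120.] 734
side cubby_mouth 0.42 [270. 162.] 780
```

View pics/side_crop.png

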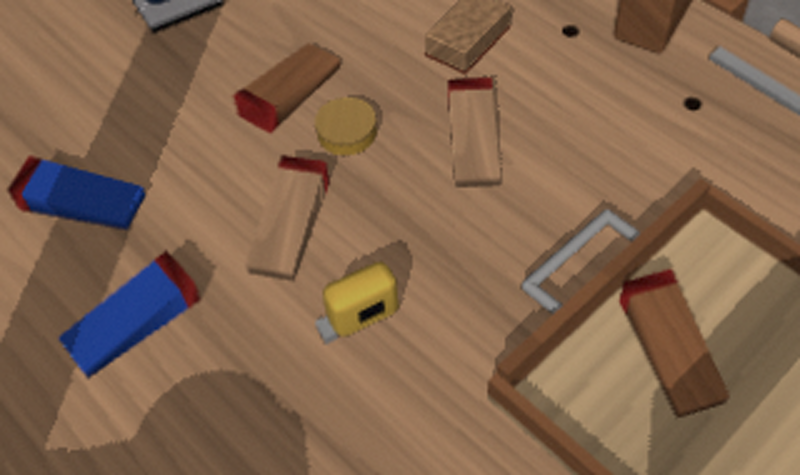

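Targets: loose wedges are wedge1 side (269,162), wedge2 (193,198) and wedge3 (195,145); wedge0 is in the tray. The blue ones at (109,185) and (131,234) are excluded.

```bash
cat > fit.py <<'E'
from h import *
from scipy.optimize import minimize
def wedgeV(x,y,a,z0,tilt=0,flip=0):
    V=np.array([[sx*60,sy*22.5,z] for sy in(-1,1) for sx,z in((-1,0),(1,0),(-1,32),(1,14))])/1000
    c,s=np.cos(a),np.sin(a)
    return V@np.array([[c,-s,0],[s,c,0],[0,0,1]]).T+[x,y,z0]
def render(im,V,st=None,S=4):
    p=cv2.convexHull(((proj(im,V,st)+.5)*S).astype(np.int32))
    m=np.zeros((384*S,512*S),np.uint8);cv2.fillConvexPoly(m,p,1)
    return cv2.resize(m.astype(np.float32),(512,384),interpolation=cv2.INTER_AREA)
def fit(views,x0,z0,sx=.008):
    def cost(v):
        c=0
        for im,mask,st in views:
            r=render(im,wedgeV(v[0],v[1],v[2],z0),st);c+=1-np.minimum(r,mask).sum()/np.maximum(r,mask).sum()
        return c/len(views)
    best=None
    for da in(-.15,0,.15):
        s=np.array([[0,0,0],[sx,0,0],[0,sx,0],[0,0,.15]])+x0+[0,0,da]
        r=minimize(cost,s[0],method="Nelder-Mead",options=dict(initial_simplex=s,xatol=2e-4,fatol=1e-4))
        if best is None or r.fun<best.fun:best=r
    return best.x,best.fun
E
python3 - <<'E'
from fit import *
sc=np.load("im_scene.npy",allow_pickle=True).item();sd=np.load("im_side.npy",allow_pickle=True).item()
ms=np.load("m_scene.npz");md=np.load("m_side.npz")
cr=lambda *p:[[80+a/2.5-.3,110+b/2.5-.3] for a,b in p]
# red end, thin end in crop
ends={"w1":((470,83),(478,180)),"w2":((302,165),(270,272)),"w3":((255,105),(325,55)),"w0":((650,285),(700,408))}
mk={"w1":("wedge1_mid0","wedge1_mid0"),"w2":("wedge2_mid0","wedge2_mid1"),"w3":("wedge3_mid0","wedge3_mid1"),"w0":("wedge0_mid0",None)}
for w in mk:
    z0=.009 if w=="w0" else 0
    P=toplane(sd,cr(*ends[w]),z0+.02);d=P[1]-P[0];x0=[*P.mean(0)[:2],np.arctan2(d[1],d[0])]
    v=[(sd,md[mk[w][0]].astype(np.float32),None)]
    a,f=fit(v,x0,z0);print(w,"side",a.round(4),round(f,3),"init",np.round(x0,3))
    if mk[w][1]:
        u=[(sc,ms[mk[w][1]].astype(np.float32),None)]
        a,f=fit(u,x0,z0);print(w,"scene",a.round(4),round(f,3))
        a,f=fit(v+u,x0,z0);print(w,"both",a.round(4),round(f,3))
print("front top outer",toplane(sd,cr((490,388),(705,180)),.046))
print("handle",toplane(sd,cr((525,287),(608,212)),.033))
print("cubby front top",toplane(sd,[(458,196),(342,322)],.134))
print("handle sc",toplane(sc,[(221,210),(254,236)],.033))
for l in("tin","tape","sanding_block"):
    print(l,toplane(sd,[np.argwhere(md[l+"0"]).mean(0)[::-1]],.02))
E
```

```text
w1 side [ 0.5979  0.1967 -2.3118] 0.045 init [ 0.597  0.195 -2.332]
w1 scene [ 0.5971  0.1965 -2.318 ] 0.037
w1 both [ 0.5977  0.1966 -2.3116] 0.043
w2 side [ 0.3943  0.2517 -2.565 ] 0.035 init [ 0.392  0.249 -2.508]
w2 scene [ 0.3927  0.2514 -2.5376] 0.048
w2 both [ 0.3932  0.2512 -2.5505] 0.055
w3 side [0.5133 0.3938 0.1939] 0.053 init [0.515 0.388 0.034]
w3 scene [0.5142 0.3936 0.1237] 0.114
w3 both [0.5145 0.3943 0.1737] 0.093
w0 side [ 0.5314 -0.0995 -2.0655] 0.05 init [ 0.528 -0.102 -2.165]
front top outer [[ 0.38282912 -0.02150398  0.046     ]
 [ 0.68248283 -0.023504    0.046     ]]
handle [[0.48163691 0.02639196 0.033     ]
 [0.5979536  0.02467963 0.033     ]]
cubby front top [[ 0.71401209 -0.2154135   0.134     ]
 [ 0.34684002 -0.19374703  0.134     ]]
handle sc [[0.48040433 0.01002255 0.033     ]
 [0.61505222 0.00823118 0.033     ]]
tin [[0.50970509 0.29461742 0.02      ]]
tape [[0.37431487 0.12935064 0.02      ]]
sanding_block [[0.70193965 0.3025306  0.02      ]]
```

Fits from the two cameras agree to 1–2 mm, and the sizes and heights are plausible. The tray slides in along −y.

Plan:
- w3 goes on w0 at yaw 1.076.
- w2 goes crosswise at yaw 2.647.
- w1 goes on w2 at yaw −0.495, pre-pitched on the tray front.

I'll go above w3 first.

{"op": "play_rows", "data": {"series": [{"fingers": -0.5,"dx": 13,"dy": -6,"dz": -2,"turn": -0.124},{"fingers": -0.5,"dx": 13,"dy": -6,"dz": -2,"turn": -0.124},{"fingers": -0.5,"dx": 13,"dy": -6,"dz": -2,"turn": -0.124},{"fingers": -0.5,"dx": 13,"dy": -6,"dz": -2,"turn": -0.124},{"fingers": -0.5,"dx": 13,"dy": -6,"dz": -2,"turn": -0.124},{"fingers": -0.5,"dx": 13,"dy": -6,"dz": -2,"turn": -0.124},{"fingers": -0.5,"dx": 13,"dy": -6,"dz": -2,"turn": -0.124},{"fingers": -0.5,"dx": 13,"dy": -6,"dz": -2,"turn": -0.124},{"fingers": -0.5,"dx": 13,"dy": -6,"dz": -2,"turn": -0.124},{"fingers": -0.5,"dx": 13,"dy": -6,"dz": -2,"turn": -0.124},{"fingers": -0.5,"dx": 13,"dy": -6,"dz": -2,"turn": -0.124},{"fingers": -0.5,"dx": 13,"dy": -6,"dz": -2,"turn": -0.124},{"fingers": -0.5,"dx": 13,"dy": -6,"dz": -2,"turn": -0.124},{"fingers": -0.5,"dx": 13,"dy": -6,"dz": -2,"turn": -0.124},{"fingers": -0.5,"dx": 13,"dy": -6,"dz": -2,"turn": -0.124},{"fingers": -0.5,"dx": 13,"dy": -6,"dz": -2,"turn": -0.124},{"fingers": -0.5,"dx": 13,"dy": -6,"dz": -2,"turn": -0.124},{"fingers": -0.5,"dx": 13,"dy": -6,"dz": -2,"turn": -0.124},{"fingers": -0.5,"dx": 13,"dy": -6,"dz": -2,"turn": -0.124},{"fingers": -0.5,"dx": 13,"dy": -6,"dz": -2,"turn": -0.124}], "squeeze": 25}}

```text
clock: 3.87
position: [0.5248, 0.3905, 0.2011]
ee_rot: [-0.0, 0.767, -0.642, 0.001]
contact_force: [0.6, 0.1, 1.0]
width: 0.0641
```

```bash
cat > look.py <<'E'
from fit import *
import sys
w,x,y,a,z0=sys.argv[1],*map(float,sys.argv[2:6])
st=get_state();im=get_image("wrist")
R=quat(st["ee_rot"]);print("tcp",np.round(st["position"],4),"theta",round(float(np.arctan2(R[1,0],R[0,0])),4),"width",round(float(st["width"]),4),"F",np.round(st["contact_force"],1),"t",st["clock"],"tool z",R[:,2].round(3))
c=proj(im,[[x,y,z0+.012]],st)[0]
best=None
for l in ["wedge%d_mid"%i for i in range(4)]:
    for m in masks_of(im,l):
        print(l,round(m["p"],2),np.round(m["xy"]),m["region"].sum())
        d=np.hypot(*(m["xy"]-c))
        if d<60 and m["region"].sum()<60000 and (best is None or d<best[0]): best=(d,m)
print("expected",c)
if best:
    v,f=fit([(im,best[1]["region"].astype(np.float32),st)],[x,y,a],z0); print("fit",v.round(4),round(f,3))
o=im["pixels"][:,:,::-1].copy()
for q in ([v] if best else [])+[[x,y,a]]:
    for p in proj(im,wedgeV(*q[:3],z0),st): cv2.circle(o,tuple(int(i) for i in p),3,(0,255,0),-1)
cv2.imwrite("pics/"+w+".png",o)
E
python3 look.py wr_w3 .5145 .3943 .1737 0
```

```text
tcp [0.5248 0.3905 0.2011] theta -1.3942 width 0.0641 F [0.6 0.1 1. ] t 3.8667 tool z [ 0.002 -0.001 -1.   ]
wedge1_mid 0.8 [433. 134.] 5088
wedge2_mid 0.63 [218. 318.] 330
wedge2_mid 0.47 [339. 244.] 53
wedge3_mid 0.83 [253. 181.] 4414
expected [250.33341242 179.96884301]
fit [0.5146 0.3915 0.166 ] 0.012
```

View pics/wr_w3.png

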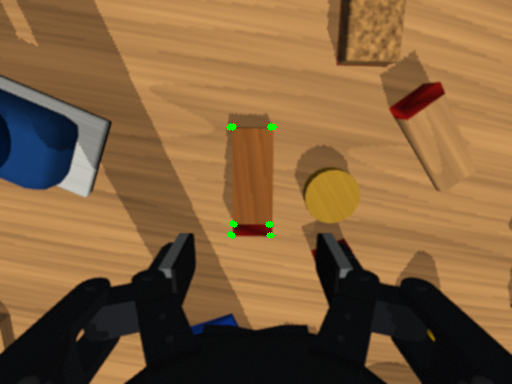

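The wrist view shows wooden w3 at about (252,180); its fit is tight (1.2% error). The tin at (332,195) is clear of the fingers. Descending.

{"op": "play_rows", "data": {"series": [{"fingers": -0.5,"dx": -10,"dy": 1,"dz": -30,"turn": -0.011},{"fingers": -0.5,"dz": -38},{"fingers": -0.5,"dz": -38},{"fingers": -0.5,"dz": -38},{"fingers": -0.5,"dz": -20},{"fingers": -0.5},{"fingers": -0.5}]}}

```text
invalid input at $.series[1]: expected keys fingers, dx, dy, dz, turn
```

```bash
python3 -c "
import rig;print(rig.tips_ahead)"
```

```text
0.011
```

{"op": "play_rows", "data": {"series": [{"fingers": -0.5,"dx": -10,"dy": 1,"dz": -30,"turn": -0.011},{"fingers": -0.5,"dx": 0,"dy": 0,"dz": -38,"turn": 0},{"fingers": -0.5,"dx": 0,"dy": 0,"dz": -38,"turn": 0},{"fingers": -0.5,"dx": 0,"dy": 0,"dz": -38,"turn": 0},{"fingers": -0.5,"dx": 0,"dy": 0,"dz": -20,"turn": 0},{"fingers": -0.5,"dx": 0,"dy": 0,"dz": 0,"turn": 0},{"fingers": -0.5,"dx": 0,"dy": 0,"dz": 0,"turn": 0}]}}

```text
clock: 4.7
position: [0.5078, 0.3976, 0.0385]
ee_rot: [-0.006, 0.772, -0.636, 0.001]
contact_force: [-0.2, -0.2, -0.1]
width: 0.0642
```

{"op": "play_rows", "data": {"series": [{"fingers": -0.5,"dx": 7,"dy": -6,"dz": -8,"turn": 0},{"fingers": -0.5,"dx": 0,"dy": 0,"dz": 0,"turn": 0},{"fingers": -0.5,"dx": 0,"dy": 0,"dz": -8,"turn": 0},{"fingers": -0.5,"dx": 0,"dy": 0,"dz": -6,"turn": 0},{"fingers": -0.5,"dx": 0,"dy": 0,"dz": 0,"turn": 0},{"fingers": -0.5,"dx": 0,"dy": 0,"dz": 0,"turn": 0}]}}

```text
clock: 5.2
position: [0.5192, 0.3945, 0.0223]
ee_rot: [-0.013, 0.773, -0.635, 0.003]
contact_force: [0.0, 1.4, 0.4]
width: 0.064
```

```bash
cat > s.py <<'E'
from h import *
st=get_state();R=quat(st["ee_rot"]);print("tcp",np.round(st["position"],4),"theta",round(float(np.arctan2(R[1,0],R[0,0])),4),"z",R[:,2].round(4),"q",np.round(st["qpos"],2),"F",np.round(st["contact_force"],1),"w",round(float(st["width"]),4),"t",round(st["clock"],2))
E
python3 s.py
```

```text
tcp [0.5192 0.3945 0.0223] theta -1.3748 z [ 0.0213  0.015  -0.9997] q [0.54 0.56 1.64 0.   0.92 1.92] F [0.  1.4 0.4] w 0.064 t 5.2
```

{"op": "play_rows", "data": {"series": [{"fingers": -0.5,"dx": -5,"dy": -3,"dz": -4,"turn": -0.03},{"fingers": -0.5,"dx": 0,"dy": 0,"dz": 0,"turn": 0},{"fingers": -0.5,"dx": 0,"dy": 0,"dz": 0,"turn": 0}]}}

```text
clock: 5.45
position: [0.5154, 0.392, 0.0196]
ee_rot: [-0.014, 0.763, -0.646, 0.004]
contact_force: [0.5, -0.1, -0.2]
width: 0.0639
```

```bash
python3 s.py
```

```text
tcp [0.5154 0.392  0.0196] theta -1.4054 z [ 0.0244  0.016  -0.9996] q [0.54 0.55 1.66 0.   0.9  1.95] F [ 0.5 -0.1 -0.2] w 0.0639 t 5.45
```

{"op": "play_rows", "data": {"series": [{"fingers": -0.5,"dx": -1,"dy": 0,"dz": -6,"turn": 0},{"fingers": -0.5,"dx": 0,"dy": 0,"dz": 0,"turn": 0},{"fingers": 0.6,"dx": 0,"dy": 0,"dz": 0,"turn": 0},{"fingers": 1,"dx": 0,"dy": 0,"dz": 0,"turn": 0},{"fingers": 1,"dx": 0,"dy": 0,"dz": 0,"turn": 0},{"fingers": 1,"dx": 0,"dy": 0,"dz": 0,"turn": 0},{"fingers": 1,"dx": 0,"dy": 0,"dz": 0,"turn": 0},{"fingers": 1,"dx": 0,"dy": 0,"dz": 0,"turn": 0}]}}

```text
clock: 6.12
position: [0.5155, 0.3929, 0.0141]
ee_rot: [-0.015, 0.764, -0.646, 0.004]
contact_force: [0.5, -0.4, -0.1]
width: 0.0439
```

```bash
python3 s.py
```

```text
tcp [0.5155 0.3929 0.0141] theta -1.4035 z [ 0.0263  0.0173 -0.9995] q [0.54 0.56 1.66 0.   0.89 1.95] F [ 0.5 -0.4 -0.1] w 0.0439 t 6.12
```

Gripped at 44 mm opening. Lifting and carrying it over the tray.

{"op": "play_rows", "data": {"series": [{"fingers": 1,"dx": 0,"dy": 0,"dz": 20,"turn": 0},{"fingers": 1,"dx": 0,"dy": 0,"dz": 40,"turn": 0},{"fingers": 1,"dx": 0,"dy": 0,"dz": 40,"turn": 0},{"fingers": 1,"dx": 0,"dy": -10,"dz": 40,"turn": 0},{"fingers": 1,"dx": 0,"dy": -36,"dz": 30,"turn": 0.06},{"fingers": 1,"dx": 0,"dy": -36,"dz": 20,"turn": 0.06},{"fingers": 1,"dx": 0,"dy": -36,"dz": 0,"turn": 0.07},{"fingers": 1,"dx": 0,"dy": -36,"dz": 0,"turn": 0.07},{"fingers": 1,"dx": 0,"dy": -36,"dz": 0,"turn": 0.07},{"fingers": 1,"dx": 0,"dy": -36,"dz": 0,"turn": 0.07},{"fingers": 1,"dx": 0,"dy": -36,"dz": 0,"turn": 0.07},{"fingers": 1,"dx": 0,"dy": -36,"dz": 0,"turn": 0.07},{"fingers": 1,"dx": 0,"dy": -36,"dz": 0,"turn": 0.07},{"fingers": 1,"dx": 0,"dy": -36,"dz": 0,"turn": 0.07},{"fingers": 1,"dx": 0,"dy": -36,"dz": 0,"turn": 0.07},{"fingers": 1,"dx": 0,"dy": -36,"dz": 0,"turn": 0.07},{"fingers": 1,"dx": 0,"dy": -36,"dz": 0,"turn": 0.07},{"fingers": 1,"dx": 0,"dy": -30,"dz": 0,"turn": 0.06},{"fingers": 1,"dx": 0,"dy": 0,"dz": 0,"turn": 0},{"fingers": 1,"dx": 0,"dy": 0,"dz": 0,"turn": 0}]}}

```text
clock: 7.78
position: [0.5081, -0.1349, 0.2089]
ee_rot: [-0.015, 0.98, -0.199, 0.002]
contact_force: [0.0, 0.9, -0.1]
width: 0.0441
```

```bash
python3 look.py wr_w0 .5314 -.0995 -2.0655 .009; python3 - <<'E'
from fit import *
im=get_image("side");v=[(im,m["region"].astype(np.float32),None) for m in masks_of(im,"tray")[:1]]
o=cv2.resize(im["pixels"][:,:,::-1][130:330,230:480],None,fx=2,fy=2)
w=cv2.imread("pics/wr_w0.png");cv2.imwrite("pics/pair1.png",np.vstack([cv2.resize(w,(500,375)),cv2.resize(o,(500,400))[:225*1+0]]) if 0 else np.hstack([cv2.resize(w,(400,300)),cv2.resize(o,(375,300))]))
E
```

```text
tcp [ 0.5081 -0.1349  0.2089] theta -0.3998 width 0.0441 F [ 0.   0.9 -0.1] t 7.7833 tool z [ 0.01   0.029 -1.   ]
wedge0_mid 0.69 [265. 106.] 2303
wedge3_mid 0.62 [255. 227.] 17820
expected [262.55088949 140.13168115]
fit [ 0.5318 -0.0986 -2.085 ] 0.515
```

View pics/pair1.png

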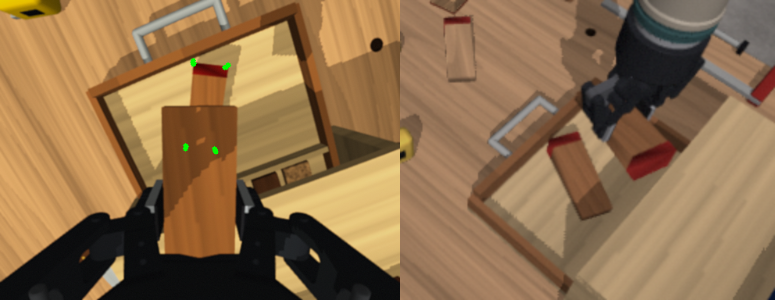

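The wrist view shows the held w3 over w0, whose red end is visible at (265,85); tray and cubby edge are clear. I'll refine w0 with the occluder ignored.

```bash
python3 - <<'E'
from fit import *
st=get_state();im=get_image("wrist");sd=get_image("side")
m=masks_of(im,"wedge0_mid")[0]["region"].astype(np.float32)
occ=np.zeros((384,512),bool)
for k in masks_of(im,"wedge3_mid"): 
    if k["region"].sum()>8000: occ|=k["region"]
occ=cv2.dilate(occ.astype(np.uint8),np.ones((5,5)))>0; occ[230:]=1
s=masks_of(sd,"wedge0_mid"); print([(round(q["p"],2),q["xy"],q["region"].sum()) for q in s]); 
s=[q for q in s if np.hypot(*(np.array(q["xy"])-[348,248]))<15]
def cost(v):
    V=wedgeV(*v,.009);r=render(im,V,st);r[occ]=0;mm=m.copy();mm[occ]=0
    c=1-np.minimum(r,mm).sum()/np.maximum(r,mm).sum()
    if s:
        r=render(sd,V);k=s[0]["region"];c+=1-np.minimum(r,k).sum()/np.maximum(r,k).sum()
    return c
x0=np.array([.5314,-.0995,-2.0655])
r=minimize(cost,x0,method="Nelder-Mead",options=dict(initial_simplex=x0+np.array([[0,0,0],[.006,0,0],[0,.006,0],[0,0,.08]]),xatol=1e-4))
print(r.x.round(4),r.fun)
px=[(137*1.28,40*1.28),(214*1.28,12*1.28)]
print("handle",toplane(im,px,.033,st))
print("tray front corners",toplane(im,[(90*1.28,95*1.28),(297*1.28,8*1.28)],.046,st))
E
python3 s.py
```

```text
[(0.67, [345.8, 247.2], np.int64(1386))]
[ 0.5314 -0.0999 -2.0724] 0.06376588344573975
handle [[0.4847839  0.02029809 0.033     ]
 [0.58830434 0.0123491  0.033     ]]
tray front corners [[ 0.40039409 -0.01882328  0.046     ]
 [ 0.68097503 -0.02414408  0.046     ]]
tcp [ 0.5085 -0.1332  0.2092] theta -0.3955 z [ 0.0105  0.0283 -0.9995] q [-0.41  0.22  1.67  0.03  1.26 -0.02] F [-0.9  1.  -0.2] w 0.0445 t 8.38
```

{"op": "play_rows", "data": {"series": [{"fingers": 1,"dx": 12,"dy": 17,"dz": -10,"turn": -0.05},{"fingers": 1,"dx": 11,"dy": 17,"dz": -20,"turn": -0.05},{"fingers": 1,"dx": 0,"dy": 0,"dz": -30,"turn": 0},{"fingers": 1,"dx": 0,"dy": 0,"dz": -30,"turn": 0},{"fingers": 1,"dx": 0,"dy": 0,"dz": -20,"turn": 0},{"fingers": 1,"dx": 0,"dy": 0,"dz": -15,"turn": 0},{"fingers": 1,"dx": 0,"dy": 0,"dz": 0,"turn": 0},{"fingers": 1,"dx": 0,"dy": 0,"dz": 0,"turn": 0}]}}

```text
clock: 9.05
position: [0.5349, -0.0973, 0.0823]
ee_rot: [-0.014, 0.969, -0.247, 0.007]
contact_force: [0.9, 0.3, -1.0]
width: 0.0446
```

```bash
python3 s.py
```

```text
tcp [ 0.5349 -0.0973  0.0823] theta -0.4998 z [ 0.0215  0.0238 -0.9995] q [-0.33  0.36  1.82  0.04  0.95  0.15] F [ 0.9  0.3 -1. ] w 0.0446 t 9.05
```

{"op": "play_rows", "data": {"series": [{"fingers": 1,"dx": -4,"dy": -3,"dz": -10,"turn": 0},{"fingers": 1,"dx": 0,"dy": 0,"dz": -8,"turn": 0},{"fingers": 1,"dx": 0,"dy": 0,"dz": -4,"turn": 0},{"fingers": 1,"dx": 0,"dy": 0,"dz": 0,"turn": 0}]}}

```text
clock: 9.38
position: [0.534, -0.1012, 0.0631]
ee_rot: [-0.014, 0.969, -0.247, 0.011]
contact_force: [0.3, -0.9, -0.3]
width: 0.0446
```

```bash
python3 s.py
```

```text
tcp [ 0.534  -0.1012  0.0631] theta -0.5001 z [ 0.0284  0.0217 -0.9994] q [-0.33  0.38  1.85  0.04  0.89  0.14] F [ 0.3 -0.9 -0.3] w 0.0446 t 9.38
```

{"op": "play_rows", "data": {"series": [{"fingers": 1,"dx": -3,"dy": 1.5,"dz": -4,"turn": 0},{"fingers": 1,"dx": 0,"dy": 0,"dz": -4,"turn": 0},{"fingers": 1,"dx": 0,"dy": 0,"dz": -4,"turn": 0},{"fingers": 1,"dx": 0,"dy": 0,"dz": -4,"turn": 0}]}}

```text
clock: 9.72
position: [0.5334, -0.1004, 0.0496]
ee_rot: [-0.014, 0.969, -0.247, 0.015]
contact_force: [-0.7, -1.2, 4.5]
width: 0.0447
```

```bash
python3 s.py
```

```text
tcp [ 0.5334 -0.1004  0.0496] theta -0.5 z [ 0.035   0.0194 -0.9992] q [-0.33  0.39  1.87  0.04  0.85  0.14] F [-0.7 -1.2  4.5] w 0.0447 t 9.72
```

{"op": "play_rows", "data": {"series": [{"fingers": 1,"dx": -1.5,"dy": 0,"dz": -3,"turn": 0},{"fingers": 1,"dx": 0,"dy": 0,"dz": -2,"turn": 0},{"fingers": 1,"dx": 0,"dy": 0,"dz": 0,"turn": 0}]}}

```text
clock: 9.97
position: [0.5328, -0.1019, 0.046]
ee_rot: [-0.013, 0.969, -0.247, 0.016]
contact_force: [-0.3, 0.1, 0.0]
width: 0.0447
```

```bash
python3 s.py
```

```text
tcp [ 0.5328 -0.1019  0.046 ] theta -0.4992 z [ 0.0376  0.0166 -0.9992] q [-0.34  0.4   1.88  0.04  0.84  0.14] F [-0.3  0.1  0. ] w 0.0447 t 9.97
```

{"op": "play_rows", "data": {"series": [{"fingers": 0.0,"dx": 0,"dy": 0,"dz": 0,"turn": 0},{"fingers": -0.3,"dx": 0,"dy": 0,"dz": 0,"turn": 0},{"fingers": -0.5,"dx": 0,"dy": 0,"dz": 0,"turn": 0},{"fingers": -0.5,"dx": 0,"dy": 0,"dz": 0,"turn": 0},{"fingers": -0.5,"dx": 0,"dy": 0,"dz": 15,"turn": 0},{"fingers": -0.5,"dx": 0,"dy": 0,"dz": 30,"turn": 0},{"fingers": -0.5,"dx": 0,"dy": 0,"dz": 40,"turn": 0},{"fingers": -0.5,"dx": 0,"dy": 0,"dz": 40,"turn": 0},{"fingers": -0.5,"dx": -5,"dy": -5,"dz": 30,"turn": 0},{"fingers": -0.5,"dx": 0,"dy": 0,"dz": 0,"turn": 0}]}}

```text
clock: 10.8
position: [0.5238, -0.1049, 0.2022]
ee_rot: [-0.013, 0.969, -0.247, 0.011]
contact_force: [0.2, 0.3, -0.0]
width: 0.0638
```

```bash
python3 look.py wr_p1 .5314 -.0997 -2.07 .009; python3 - <<'E'
from h import *
im=get_image("side")
o=cv2.resize(im["pixels"][:,:,::-1][160:310,270:440],(400,300),interpolation=cv2.INTER_CUBIC)
w=cv2.imread("pics/wr_p1.png");cv2.imwrite("pics/pair2.png",np.hstack([cv2.resize(w,(400,300)),cv2.resize(o,(375,300))]))
E
```

```text
tcp [ 0.5238 -0.1049  0.2022] theta -0.4989 width 0.0638 F [ 0.2  0.3 -0. ] t 10.8 tool z [ 0.028  0.021 -0.999]
wedge0_mid 0.65 [24. 57.] 2405
wedge0_mid 0.58 [235. 122.] 31
wedge3_mid 0.67 [260. 175.] 5374
wedge3_mid 0.43 [290. 178.] 51285
expected [256.73827402 171.04593476]
fit [ 0.5338 -0.1025 -2.058 ] 0.165
```

View pics/pair2.png

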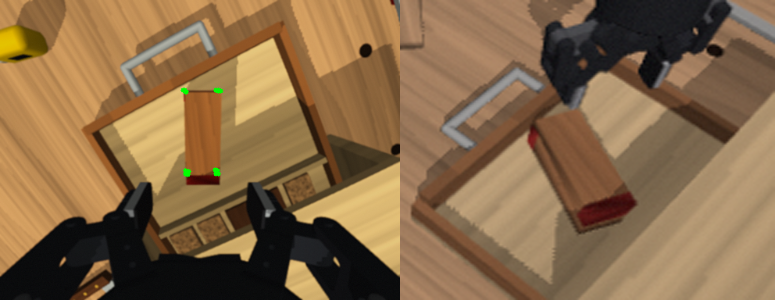

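w3 sits flush and level on w0, end for end; the pair appears at (260,175) in the wrist view. I'll measure the pair's centre and re-measure w2 and w1 from the side view.

```bash
python3 - <<'E'
from fit import *
def boxV(x,y,a,zl,zh):
    c,s=np.cos(a),np.sin(a)
    V=np.array([[i*.06,j*.0225,z] for i in(-1,1) for j in(-1,1) for z in(zl,zh)])
    return V@np.array([[c,-s,0],[s,c,0],[0,0,1]]).T+[x,y,0]
st=get_state();im=get_image("wrist");sd=get_image("side")
def pick(I,c):
    M=[m for l in("wedge0_mid","wedge3_mid") for m in masks_of(I,l) if np.hypot(*(np.array(m["xy"])-c))<25 and 500<m["region"].sum()<9000]
    return np.max([m["region"] for m in M],0).astype(np.float32)
v=[(im,pick(im,[260,175]),st),(sd,pick(sd,[348,246]),None)]
for vs in(v[:1],v[1:],v):
    def cost(p): return sum(1-np.minimum(r:=render(I,boxV(*p,.012,.055),s),m).sum()/np.maximum(r,m).sum() for I,m,s in vs)
    x0=np.array([.532,-.1,-2.07])
    r=minimize(cost,x0,method="Nelder-Mead",options=dict(initial_simplex=x0+np.array([[0,0,0],[.006,0,0],[0,.006,0],[0,0,.08]]),xatol=1e-4))
    print(r.x.round(4),r.fun/len(vs))
E
```

```text
[ 0.5332 -0.1017 -2.0638] 0.0382535457611084
[ 0.5397 -0.1011 -2.129 ] 0.17419946193695068
[ 0.5337 -0.1013 -2.0596] 0.1184670627117157
```

{"op": "play_rows", "data": {"series": [{"fingers": -0.5,"dx": -12,"dy": 33,"dz": 0,"turn": -0.044},{"fingers": -0.5,"dx": -12,"dy": 33,"dz": 0,"turn": -0.044},{"fingers": -0.5,"dx": -12,"dy": 33,"dz": 0,"turn": -0.044},{"fingers": -0.5,"dx": -12,"dy": 33,"dz": 0,"turn": -0.044},{"fingers": -0.5,"dx": -12,"dy": 33,"dz": 0,"turn": -0.044},{"fingers": -0.5,"dx": -12,"dy": 33,"dz": 0,"turn": -0.044},{"fingers": -0.5,"dx": -12,"dy": 33,"dz": 0,"turn": -0.044},{"fingers": -0.5,"dx": -12,"dy": 33,"dz": 0,"turn": -0.044},{"fingers": -0.5,"dx": -12,"dy": 33,"dz": 0,"turn": -0.044},{"fingers": -0.5,"dx": -12,"dy": 33,"dz": 0,"turn": -0.044},{"fingers": -0.5,"dx": -11,"dy": 26,"dz": 0,"turn": -0.044},{"fingers": -0.5,"dx": 0,"dy": 0,"dz": 0,"turn": 0},{"fingers": -0.5,"dx": 0,"dy": 0,"dz": 0,"turn": 0}]}}

```text
clock: 12.48
position: [0.384, 0.265, 0.1945]
ee_rot: [-0.013, 0.874, -0.485, 0.009]
contact_force: [-0.6, 0.2, -0.1]
width: 0.0641
```

```bash
python3 look.py wr_w2 .393 .2512 -2.55 0; python3 s.py
```

```text
tcp [0.384  0.265  0.1945] theta -1.0131 width 0.0641 F [-0.6  0.2 -0.1] t 12.4833 tool z [ 0.029  0.014 -0.999]
wedge1_mid 0.65 [421.  48.] 5525
wedge2_mid 0.93 [203. 264.] 1387
wedge2_mid 0.91 [ 79. 186.] 4949
wedge2_mid 0.66 [268. 169.] 4350
wedge3_mid 0.67 [272. 172.] 4362
expected [269.37243154 177.67868057]
fit [ 0.3948  0.2499 -2.5732] 0.021
tcp [0.3852 0.263  0.1945] theta -1.0184 z [ 0.029   0.0134 -0.9995] q [ 0.45  0.13  1.82 -0.    1.16  1.47] F [-0.1 -0.1  0.4] w 0.0637 t 12.73
```

{"op": "play_rows", "data": {"series": [{"fingers": -0.5,"dx": 9,"dy": -13,"dz": -30,"turn": 0.02},{"fingers": -0.5,"dx": 0,"dy": 0,"dz": -38,"turn": 0},{"fingers": -0.5,"dx": 0,"dy": 0,"dz": -38,"turn": 0},{"fingers": -0.5,"dx": 0,"dy": 0,"dz": -30,"turn": 0},{"fingers": -0.5,"dx": 0,"dy": 0,"dz": -10,"turn": 0},{"fingers": -0.5,"dx": 0,"dy": 0,"dz": 0,"turn": 0},{"fingers": -0.5,"dx": 0,"dy": 0,"dz": 0,"turn": 0}]}}

```text
clock: 13.32
position: [0.4017, 0.2428, 0.0465]
ee_rot: [-0.017, 0.875, -0.484, 0.013]
contact_force: [1.4, -0.0, -0.2]
width: 0.0639
```

```bash
python3 s.py
```

```text
tcp [0.4017 0.2428 0.0465] theta -1.0109 z [ 0.04    0.0167 -0.9991] q [0.4  0.31 2.04 0.   0.75 1.41] F [ 1.4 -0.  -0.2] w 0.0639 t 13.32
```

{"op": "play_rows", "data": {"series": [{"fingers": -0.5,"dx": -7,"dy": 7,"dz": -12,"turn": 0.014},{"fingers": -0.5,"dx": 0,"dy": 0,"dz": -8,"turn": 0},{"fingers": -0.5,"dx": 0,"dy": 0,"dz": -5,"turn": 0},{"fingers": -0.5,"dx": 0,"dy": 0,"dz": 0,"turn": 0},{"fingers": -0.5,"dx": 0,"dy": 0,"dz": 0,"turn": 0}]}}

```text
clock: 13.73
position: [0.4005, 0.2493, 0.0248]
ee_rot: [-0.021, 0.877, -0.479, 0.017]
contact_force: [0.6, 0.3, 0.0]
width: 0.0641
```

```bash
python3 s.py
```

```text
tcp [0.4005 0.2493 0.0248] theta -1.0007 z [ 0.0493  0.0203 -0.9986] q [ 0.41  0.34  2.07 -0.    0.68  1.41] F [0.6 0.3 0. ] w 0.0641 t 13.73
```

{"op": "play_rows", "data": {"series": [{"fingers": -0.5,"dx": -6,"dy": 1,"dz": -6,"turn": 0},{"fingers": -0.5,"dx": -1,"dy": 0,"dz": -4,"turn": 0},{"fingers": -0.5,"dx": 0,"dy": 0,"dz": 0,"turn": 0},{"fingers": 0.6,"dx": 0,"dy": 0,"dz": 0,"turn": 0},{"fingers": 1,"dx": 0,"dy": 0,"dz": 0,"turn": 0},{"fingers": 1,"dx": 0,"dy": 0,"dz": 0,"turn": 0},{"fingers": 1,"dx": 0,"dy": 0,"dz": 0,"turn": 0},{"fingers": 1,"dx": 0,"dy": 0,"dz": 0,"turn": 0},{"fingers": 1,"dx": 0,"dy": 0,"dz": 0,"turn": 0}]}}

```text
clock: 14.48
position: [0.3944, 0.2508, 0.0159]
ee_rot: [-0.022, 0.877, -0.479, 0.018]
contact_force: [0.4, 0.5, -0.6]
width: 0.0448
```

```bash
python3 s.py
```

```text
tcp [0.3944 0.2508 0.0159] theta -1.0008 z [ 0.0533  0.0218 -0.9983] q [ 0.42  0.35  2.09 -0.    0.65  1.42] F [ 0.4  0.5 -0.6] w 0.0448 t 14.48
```

{"op": "play_rows", "data": {"series": [{"fingers": 1,"dx": 0,"dy": 0,"dz": 20,"turn": 0},{"fingers": 1,"dx": 0,"dy": 0,"dz": 40,"turn": 0},{"fingers": 1,"dx": 0,"dy": 0,"dz": 40,"turn": 0},{"fingers": 1,"dx": 0,"dy": 0,"dz": 40,"turn": 0},{"fingers": 1,"dx": 12,"dy": -32,"dz": 10,"turn": -0.097},{"fingers": 1,"dx": 12,"dy": -32,"dz": 0,"turn": -0.097},{"fingers": 1,"dx": 12,"dy": -32,"dz": 0,"turn": -0.097},{"fingers": 1,"dx": 12,"dy": -32,"dz": 0,"turn": -0.097},{"fingers": 1,"dx": 12,"dy": -32,"dz": 0,"turn": -0.097},{"fingers": 1,"dx": 12,"dy": -32,"dz": 0,"turn": -0.097},{"fingers": 1,"dx": 12,"dy": -32,"dz": 0,"turn": -0.097},{"fingers": 1,"dx": 12,"dy": -32,"dz": 0,"turn": -0.097},{"fingers": 1,"dx": 12,"dy": -32,"dz": 0,"turn": -0.097},{"fingers": 1,"dx": 12,"dy": -32,"dz": 0,"turn": -0.097},{"fingers": 1,"dx": 12,"dy": -30,"dz": 0,"turn": -0.097},{"fingers": 1,"dx": 0,"dy": 0,"dz": 0,"turn": 0},{"fingers": 1,"dx": 0,"dy": 0,"dz": 0,"turn": 0}]}}

```text
clock: 15.9
position: [0.5267, -0.1175, 0.1734]
ee_rot: [0.012, -0.49, 0.871, -0.028]
contact_force: [-0.7, 0.4, -1.9]
width: 0.0446
```

```bash
python3 s.py
```

```text
tcp [ 0.5267 -0.1175  0.1734] theta -2.1165 z [ 0.0493 -0.0371 -0.9981] q [-0.34  0.24  1.73 -0.02  1.11  1.79] F [-0.7  0.4 -1.9] w 0.0446 t 15.9
```

{"op": "play_rows", "data": {"series": [{"fingers": 1,"dx": 5,"dy": 17,"dz": -20,"turn": 0.05},{"fingers": 1,"dx": 0,"dy": 0,"dz": -25,"turn": 0},{"fingers": 1,"dx": 0,"dy": 0,"dz": -20,"turn": 0},{"fingers": 1,"dx": 0,"dy": 0,"dz": -8,"turn": 0},{"fingers": 1,"dx": 0,"dy": 0,"dz": 0,"turn": 0},{"fingers": 1,"dx": 0,"dy": 0,"dz": 0,"turn": 0}]}}

```text
clock: 16.4
position: [0.5305, -0.097, 0.0987]
ee_rot: [0.014, -0.515, 0.857, -0.028]
contact_force: [0.2, 1.3, -1.4]
width: 0.0444
```

```bash
python3 s.py
```

```text
tcp [ 0.5305 -0.097   0.0987] theta -2.0594 z [ 0.052  -0.0336 -0.9981] q [-0.3   0.32  1.84 -0.02  0.92  1.77] F [ 0.2  1.3 -1.4] w 0.0444 t 16.4
```

{"op": "play_rows", "data": {"series": [{"fingers": 1,"dx": 1,"dy": -4,"dz": -10,"turn": -0.008},{"fingers": 1,"dx": 0,"dy": 0,"dz": -6,"turn": 0},{"fingers": 1,"dx": 0,"dy": 0,"dz": -3,"turn": 0},{"fingers": 1,"dx": 0,"dy": 0,"dz": 0,"turn": 0},{"fingers": 1,"dx": 0,"dy": 0,"dz": 0,"turn": 0}]}}

```text
clock: 16.82
position: [0.5337, -0.1015, 0.0813]
ee_rot: [0.016, -0.512, 0.859, -0.03]
contact_force: [0.1, -0.0, -2.0]
width: 0.0439
```

```bash
python3 s.py
```

```text
tcp [ 0.5337 -0.1015  0.0813] theta -2.0669 z [ 0.0579 -0.0359 -0.9977] q [-0.3   0.34  1.86 -0.02  0.88  1.78] F [ 0.1 -0.  -2. ] w 0.0439 t 16.82
```

{"op": "play_rows", "data": {"series": [{"fingers": 1,"dx": -2,"dy": 1,"dz": -4,"turn": 0},{"fingers": 1,"dx": 0,"dy": 0,"dz": -3,"turn": 0},{"fingers": 1,"dx": 0,"dy": 0,"dz": -2,"turn": 0},{"fingers": 1,"dx": 0,"dy": 0,"dz": 0,"turn": 0}]}}

```text
clock: 17.15
position: [0.5321, -0.1008, 0.0725]
ee_rot: [0.016, -0.511, 0.859, -0.031]
contact_force: [-0.2, -0.4, -0.7]
width: 0.044
```

```bash
python3 s.py
```

```text
tcp [ 0.5321 -0.1008  0.0725] theta -2.0672 z [ 0.0599 -0.0365 -0.9975] q [-0.3   0.35  1.87 -0.02  0.85  1.78] F [-0.2 -0.4 -0.7] w 0.044 t 17.15
```

{"op": "play_rows", "data": {"series": [{"fingers": 1,"dx": 0,"dy": 0,"dz": -2,"turn": 0},{"fingers": 1,"dx": 0,"dy": 0,"dz": 0,"turn": 0},{"fingers": 0.1,"dx": 0,"dy": 0,"dz": 0,"turn": 0},{"fingers": -0.3,"dx": 0,"dy": 0,"dz": 0,"turn": 0},{"fingers": -0.5,"dx": 0,"dy": 0,"dz": 0,"turn": 0},{"fingers": -0.5,"dx": 0,"dy": 0,"dz": 0,"turn": 0},{"fingers": -0.5,"dx": 0,"dy": 0,"dz": 15,"turn": 0},{"fingers": -0.5,"dx": 0,"dy": 0,"dz": 30,"turn": 0},{"fingers": -0.5,"dx": 0,"dy": 0,"dz": 40,"turn": 0},{"fingers": -0.5,"dx": 0,"dy": 0,"dz": 40,"turn": 0},{"fingers": -0.5,"dx": 0,"dy": 0,"dz": 0,"turn": 0},{"fingers": -0.5,"dx": 0,"dy": 0,"dz": 0,"turn": 0}]}}

```text
clock: 18.15
position: [0.5308, -0.1004, 0.1998]
ee_rot: [0.016, -0.511, 0.859, -0.03]
contact_force: [0.2, 0.2, -0.7]
width: 0.0641
```

```bash
python3 look.py wr_p2 .532 -.1005 2.645 .055; python3 - <<'E'
from h import *
im=get_image("side")
o=cv2.resize(im["pixels"][:,:,::-1][150:300,270:440],(400,300),interpolation=cv2.INTER_CUBIC)
w=cv2.imread("pics/wr_p2.png");cv2.imwrite("pics/pair3.png",np.hstack([cv2.resize(w,(400,300)),cv2.resize(o,(375,300))]))
E
python3 s.py
```

```text
tcp [ 0.5308 -0.1004  0.1998] theta -2.0672 width 0.0641 F [ 0.2  0.2 -0.7] t 18.15 tool z [ 0.058 -0.036 -0.998]
wedge0_mid 0.69 [262. 126.] 45104
wedge0_mid 0.52 [208. 163.] 27
wedge1_mid 0.96 [ 33. 250.] 3066
wedge2_mid 0.84 [253. 186.] 5981
wedge3_mid 0.68 [281. 185.] 3449
expected [254.15869046 192.3482623 ]
fit [ 0.5322 -0.1008  2.6439] 0.016
tcp [ 0.5293 -0.1     0.1966] theta -2.0672 z [ 0.0517 -0.034  -0.9981] q [-0.3   0.22  1.7  -0.02  1.16  1.77] F [-0.1  0.3  0.6] w 0.0641 t 18.45
```

View pics/pair3.png

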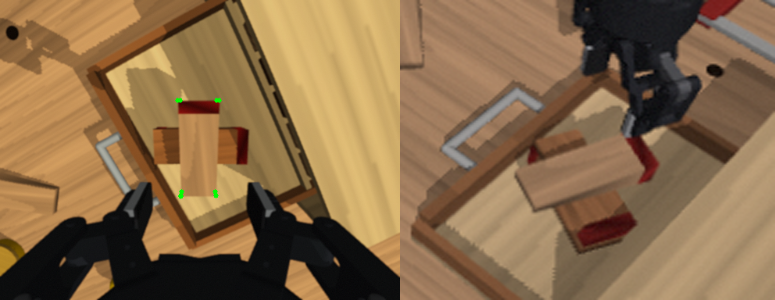

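w2 lies flat, centred and crosswise: fit (0.532,−0.101,2.644). Now w1.

{"op": "play_rows", "data": {"series": [{"fingers": -0.5,"dx": 6,"dy": 26,"dz": 0,"turn": 0.12},{"fingers": -0.5,"dx": 6,"dy": 26,"dz": 0,"turn": 0.12},{"fingers": -0.5,"dx": 6,"dy": 26,"dz": 0,"turn": 0.12},{"fingers": -0.5,"dx": 6,"dy": 26,"dz": 0,"turn": 0.12},{"fingers": -0.5,"dx": 6,"dy": 26,"dz": 0,"turn": 0.12},{"fingers": -0.5,"dx": 6,"dy": 26,"dz": 0,"turn": 0.12},{"fingers": -0.5,"dx": 6,"dy": 26,"dz": 0,"turn": 0.12},{"fingers": -0.5,"dx": 6,"dy": 26,"dz": 0,"turn": 0.12},{"fingers": -0.5,"dx": 6,"dy": 26,"dz": 0,"turn": 0.12},{"fingers": -0.5,"dx": 6,"dy": 26,"dz": 0,"turn": 0.12},{"fingers": -0.5,"dx": 6,"dy": 26,"dz": 0,"turn": 0.12},{"fingers": -0.5,"dx": 0,"dy": 0,"dz": 0,"turn": 0},{"fingers": -0.5,"dx": 0,"dy": 0,"dz": 0,"turn": 0}]}}

```text
clock: 19.53
position: [0.5894, 0.1983, 0.1777]
ee_rot: [-0.017, 0.941, -0.339, 0.005]
contact_force: [-0.7, -0.5, -0.4]
width: 0.0639
```

```bash
python3 look.py wr_w1 .5977 .1966 -2.3116 0; python3 s.py
```

```text
tcp [0.5894 0.1983 0.1777] theta -0.6914 width 0.0639 F [-0.7 -0.5 -0.4] t 19.5333 tool z [ 0.02   0.029 -0.999]
wedge0_mid 0.74 [375. 350.] 275
wedge1_mid 0.97 [266. 174.] 4867
wedge1_mid 0.17 [427. 331.] 2153
wedge2_mid 0.61 [ 18. 305.] 1833
wedge2_mid 0.19 [263. 175.] 4795
wedge3_mid 0.59 [382. 368.] 559
expected [262.77389163 178.20089931]
fit [ 0.5978  0.1954 -2.3201] 0.029
tcp [0.5898 0.1964 0.1792] theta -0.6943 z [ 0.0222  0.029  -0.9993] q [0.2  0.37 1.53 0.03 1.22 0.88] F [ 0.3  0.3 -0.5] w 0.0639 t 19.78
```

{"op": "play_rows", "data": {"series": [{"fingers": -0.5,"dx": 5,"dy": 0,"dz": -30,"turn": -0.05},{"fingers": -0.5,"dx": 0,"dy": 0,"dz": -38,"turn": 0},{"fingers": -0.5,"dx": 0,"dy": 0,"dz": -38,"turn": 0},{"fingers": -0.5,"dx": 0,"dy": 0,"dz": -20,"turn": 0},{"fingers": -0.5,"dx": 0,"dy": 0,"dz": 0,"turn": 0},{"fingers": -0.5,"dx": 0,"dy": 0,"dz": 0,"turn": 0}]}}

```text
clock: 20.28
position: [0.5975, 0.1906, 0.0545]
ee_rot: [-0.02, 0.929, -0.369, 0.011]
contact_force: [-0.2, -0.3, 1.3]
width: 0.0641
```

```bash
python3 s.py
```

```text
tcp [0.5975 0.1906 0.0545] theta -0.7572 z [ 0.0357  0.0286 -0.999 ] q [0.19 0.48 1.68 0.03 0.93 0.93] F [-0.2 -0.3  1.3] w 0.0641 t 20.28
```

{"op": "play_rows", "data": {"series": [{"fingers": -0.5,"dx": 0,"dy": 5,"dz": -12,"turn": 0.012},{"fingers": -0.5,"dx": -2,"dy": 0,"dz": -12,"turn": 0},{"fingers": -0.5,"dx": -1,"dy": 0,"dz": -6,"turn": 0},{"fingers": -0.5,"dx": 0,"dy": 0,"dz": 0,"turn": 0},{"fingers": -0.5,"dx": 0,"dy": 0,"dz": 0,"turn": 0}]}}

```text
clock: 20.7
position: [0.5994, 0.1959, 0.0292]
ee_rot: [-0.023, 0.931, -0.364, 0.016]
contact_force: [-0.0, -0.3, 0.3]
width: 0.0642
```

```bash
python3 s.py
```

```text
tcp [0.5994 0.1959 0.0292] theta -0.7462 z [ 0.0473  0.0316 -0.9984] q [0.19 0.51 1.71 0.03 0.87 0.92] F [-0.  -0.3  0.3] w 0.0642 t 20.7
```

{"op": "play_rows", "data": {"series": [{"fingers": -0.5,"dx": -2,"dy": 0,"dz": -8,"turn": 0},{"fingers": -0.5,"dx": -2,"dy": 0,"dz": -6,"turn": 0},{"fingers": -0.5,"dx": 0,"dy": 0,"dz": 0,"turn": 0},{"fingers": 0.6,"dx": 0,"dy": 0,"dz": 0,"turn": 0},{"fingers": 1,"dx": 0,"dy": 0,"dz": 0,"turn": 0},{"fingers": 1,"dx": 0,"dy": 0,"dz": 0,"turn": 0},{"fingers": 1,"dx": 0,"dy": 0,"dz": 0,"turn": 0},{"fingers": 1,"dx": 0,"dy": 0,"dz": 0,"turn": 0},{"fingers": 1,"dx": 0,"dy": 0,"dz": 0,"turn": 0}]}}

```text
clock: 21.45
position: [0.5972, 0.1967, 0.0171]
ee_rot: [-0.025, 0.931, -0.364, 0.019]
contact_force: [0.2, -0.0, -0.5]
width: 0.0443
```

```bash
python3 s.py
```

```text
tcp [0.5972 0.1967 0.0171] theta -0.7458 z [ 0.0531  0.0328 -0.998 ] q [0.2  0.52 1.73 0.03 0.83 0.92] F [ 0.2 -0.  -0.5] w 0.0443 t 21.45
```

Now I'll carry w1 to the tray front and pre-pitch it there, thin end up.

{"op": "play_rows", "data": {"series": [{"fingers": 1,"dx": 0,"dy": 0,"dz": 30,"turn": 0},{"fingers": 1,"dx": 0,"dy": 0,"dz": 40,"turn": 0},{"fingers": 1,"dx": 0,"dy": 0,"dz": 30,"turn": 0},{"fingers": 1,"dx": -22,"dy": -27,"dz": 0,"turn": 0.12},{"fingers": 1,"dx": -22,"dy": -27,"dz": 0,"turn": 0.12},{"fingers": 1,"dx": -22,"dy": -27,"dz": 0,"turn": 0.12},{"fingers": 1,"dx": -22,"dy": -27,"dz": 0,"turn": 0.12},{"fingers": 1,"dx": -22,"dy": -27,"dz": 0,"turn": 0.12},{"fingers": 1,"dx": -22,"dy": -20,"dz": 0,"turn": 0.12},{"fingers": 1,"dx": 0,"dy": 0,"dz": 0,"turn": 0},{"fingers": 1,"dx": 0,"dy": 0,"dz": 0,"turn": 0}]}}

```text
clock: 22.37
position: [0.4613, 0.0392, 0.1213]
ee_rot: [-0.03, 0.999, -0.002, 0.011]
contact_force: [-0.4, 0.5, -1.2]
width: 0.0438
```

```bash
python3 s.py
```

```text
tcp [0.4613 0.0392 0.1213] theta -0.0048 z [ 0.0227  0.0599 -0.9979] q [-0.11  0.2   1.94  0.07  0.98 -0.15] F [-0.4  0.5 -1.2] w 0.0438 t 22.37
```

{"op": "play_rows", "data": {"series": [{"fingers": 1,"dx": 0,"dy": -11,"dz": -20,"turn": 0},{"fingers": 1,"dx": 0,"dy": 0,"dz": -15,"turn": 0},{"fingers": 1,"dx": 0,"dy": 0,"dz": -8,"turn": 0},{"fingers": 1,"dx": 0,"dy": 0,"dz": 0,"turn": 0},{"fingers": 1,"dx": 0,"dy": 0,"dz": 0,"turn": 0}]}}

```text
clock: 22.78
position: [0.4656, 0.0292, 0.0786]
ee_rot: [-0.03, 0.999, -0.004, 0.015]
contact_force: [-0.4, -0.9, -0.8]
width: 0.0442
```

```bash
python3 s.py
```

```text
tcp [0.4656 0.0292 0.0786] theta -0.0092 z [ 0.0302  0.06   -0.9977] q [-0.14  0.26  2.    0.08  0.86 -0.18] F [-0.4 -0.9 -0.8] w 0.0442 t 22.78
```

{"op": "play_rows", "data": {"series": [{"fingers": 1,"dx": 0,"dy": -1,"dz": -6,"turn": 0},{"fingers": 1,"dx": 0,"dy": 0,"dz": -5,"turn": 0},{"fingers": 1,"dx": 0,"dy": 0,"dz": -4,"turn": 0},{"fingers": 1,"dx": 0,"dy": 0,"dz": -3,"turn": 0},{"fingers": 1,"dx": 0,"dy": 0,"dz": 0,"turn": 0}]}}

```text
clock: 23.2
position: [0.4685, 0.0298, 0.0611]
ee_rot: [-0.03, 0.999, -0.003, 0.017]
contact_force: [-0.1, -1.1, 2.4]
width: 0.0445
```

```bash
python3 s.py
```

```text
tcp [0.4685 0.0298 0.0611] theta -0.008 z [ 0.0345  0.0606 -0.9976] q [-0.13  0.29  2.02  0.09  0.81 -0.19] F [-0.1 -1.1  2.4] w 0.0445 t 23.2
```

{"op": "play_rows", "data": {"series": [{"fingers": 1,"dx": 0,"dy": 0,"dz": -3,"turn": 0},{"fingers": 1,"dx": 0,"dy": 0,"dz": -3,"turn": 0},{"fingers": 1,"dx": 0,"dy": 0,"dz": 0,"turn": 0}]}}

```text
clock: 23.45
position: [0.4689, 0.031, 0.0561]
ee_rot: [-0.031, 0.999, -0.004, 0.018]
contact_force: [-0.4, -0.2, 2.2]
width: 0.0443
```

```bash
python3 s.py; python3 - <<'E'
from h import *
im=get_image("side")
o=cv2.resize(im["pixels"][:,:,::-1][120:300,240:440],(600,540),interpolation=cv2.INTER_CUBIC)
cv2.imwrite("pics/pitch.png",o)
E
```

```text
tcp [0.4689 0.031  0.0561] theta -0.0094 z [ 0.036   0.0627 -0.9974] q [-0.13  0.3   2.02  0.09  0.8  -0.19] F [-0.4 -0.2  2.2] w 0.0443 t 23.45
```

View pics/pitch.png

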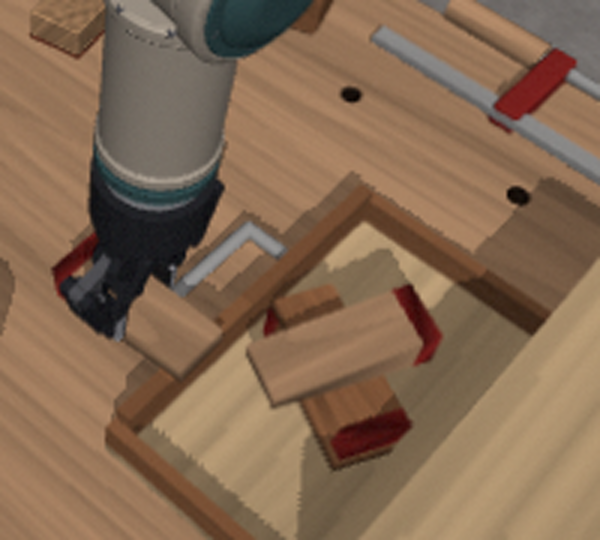

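The side view shows w1's thin end bearing on the tray's front rim, and the stack untouched. One more mm, then over to the stack.

{"op": "play_rows", "data": {"series": [{"fingers": 1,"dx": 0,"dy": 0,"dz": -2,"turn": 0},{"fingers": 1,"dx": 0,"dy": 0,"dz": 20,"turn": 0},{"fingers": 1,"dx": 0,"dy": 0,"dz": 40,"turn": 0},{"fingers": 1,"dx": 0,"dy": 0,"dz": 40,"turn": 0},{"fingers": 1,"dx": 7,"dy": -14,"dz": 0,"turn": 0.12},{"fingers": 1,"dx": 7,"dy": -14,"dz": 0,"turn": 0.12},{"fingers": 1,"dx": 7,"dy": -14,"dz": 0,"turn": 0.12},{"fingers": 1,"dx": 7,"dy": -14,"dz": 0,"turn": 0.12},{"fingers": 1,"dx": 7,"dy": -14,"dz": 0,"turn": 0.12},{"fingers": 1,"dx": 7,"dy": -14,"dz": 0,"turn": 0.12},{"fingers": 1,"dx": 7,"dy": -14,"dz": 0,"turn": 0.12},{"fingers": 1,"dx": 7,"dy": -14,"dz": 0,"turn": 0.12},{"fingers": 1,"dx": 6,"dy": -14,"dz": 0,"turn": 0.12},{"fingers": 1,"dx": 0,"dy": 0,"dz": 0,"turn": 0},{"fingers": 1,"dx": 0,"dy": 0,"dz": 0,"turn": 0}]}}

```text
clock: 24.75
position: [0.5315, -0.1048, 0.155]
ee_rot: [-0.03, 0.849, 0.528, -0.001]
contact_force: [-0.6, -0.0, -0.7]
width: 0.0444
```

```bash
python3 s.py
```

```text
tcp [ 0.5315 -0.1048  0.155 ] theta 1.1128 z [-0.0342  0.0497 -0.9982] q [-0.35  0.31  1.68  0.04  1.2  -1.47] F [-0.6 -0.  -0.7] w 0.0444 t 24.75
```

{"op": "play_rows", "data": {"series": [{"fingers": 1,"dx": 0,"dy": 4,"dz": -20,"turn": -0.04},{"fingers": 1,"dx": 0,"dy": 0,"dz": -15,"turn": 0},{"fingers": 1,"dx": 0,"dy": 0,"dz": -6,"turn": 0},{"fingers": 1,"dx": 0,"dy": 0,"dz": 0,"turn": 0},{"fingers": 1,"dx": 0,"dy": 0,"dz": 0,"turn": 0}]}}

```text
clock: 25.17
position: [0.5296, -0.0984, 0.1125]
ee_rot: [-0.031, 0.862, 0.506, -0.001]
contact_force: [-0.7, -0.0, -0.9]
width: 0.0444
```

```bash
python3 s.py
```

```text
tcp [ 0.5296 -0.0984  0.1125] theta 1.0611 z [-0.0324  0.0521 -0.9981] q [-0.34  0.35  1.75  0.04  1.09 -1.42] F [-0.7 -0.  -0.9] w 0.0444 t 25.17
```

{"op": "play_rows", "data": {"series": [{"fingers": 1,"dx": 2.5,"dy": -2.5,"dz": -6,"turn": 0.012},{"fingers": 1,"dx": 0,"dy": 0,"dz": -4,"turn": 0},{"fingers": 1,"dx": 0,"dy": 0,"dz": -2,"turn": 0},{"fingers": 1,"dx": 0,"dy": 0,"dz": 0,"turn": 0}]}}

```text
clock: 25.5
position: [0.5333, -0.1007, 0.1015]
ee_rot: [-0.029, 0.859, 0.512, 0.0]
contact_force: [-0.5, -0.1, -0.9]
width: 0.0442
```

```bash
python3 s.py; python3 - <<'E'
from h import *
a=[]
for n,b in(("side",(140,290,260,440)),("scene",(190,290,140,270))):
    im=get_image(n); a.append(cv2.resize(im["pixels"][b[0]:b[1],b[2]:b[3],::-1],(400,330),interpolation=cv2.INTER_CUBIC))
cv2.imwrite("pics/place4.png",np.hstack(a))
E
```

```text
tcp [ 0.5333 -0.1007  0.1015] theta 1.074 z [-0.0296  0.0506 -0.9983] q [-0.34  0.36  1.75  0.04  1.07 -1.44] F [-0.5 -0.1 -0.9] w 0.0442 t 25.5
```

View pics/place4.png

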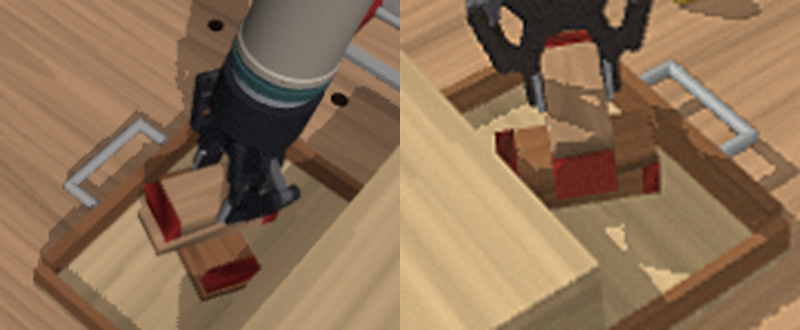

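w1 hangs pitched just above w2, with its red end over w2's thin end. Lowering in small steps.

{"op": "play_rows", "data": {"series": [{"fingers": 1,"dx": -1,"dy": 0,"dz": -3,"turn": 0},{"fingers": 1,"dx": 0,"dy": 0,"dz": -2,"turn": 0},{"fingers": 1,"dx": 0,"dy": 0,"dz": 0,"turn": 0}]}}

```text
clock: 25.85
position: [0.5328, -0.101, 0.0971]
ee_rot: [-0.029, 0.859, 0.512, 0.001]
contact_force: [-0.2, -0.7, -0.9]
width: 0.0444
```

```bash
python3 s.py
```

```text
tcp [ 0.5328 -0.101   0.0971] theta 1.0738 z [-0.0278  0.05   -0.9984] q [-0.34  0.37  1.76  0.04  1.06 -1.44] F [-0.2 -0.7 -0.9] w 0.0444 t 25.85
```

{"op": "play_rows", "data": {"series": [{"fingers": 1,"dx": 0,"dy": 0,"dz": -1.5,"turn": 0},{"fingers": 1,"dx": 0,"dy": 0,"dz": -1,"turn": 0},{"fingers": 1,"dx": 0,"dy": 0,"dz": 0,"turn": 0}]}}

```text
clock: 26.1
position: [0.5327, -0.101, 0.0954]
ee_rot: [-0.029, 0.859, 0.512, 0.001]
contact_force: [-0.1, 0.5, 0.1]
width: 0.0444
```

```bash
python3 s.py
```

```text
tcp [ 0.5327 -0.101   0.0954] theta 1.0737 z [-0.0278  0.05   -0.9984] q [-0.34  0.37  1.76  0.04  1.05 -1.44] F [-0.1  0.5  0.1] w 0.0444 t 26.1
```

It's now bearing on w2 (the weight has come off the wrist). Releasing slowly.

{"op": "play_rows", "data": {"series": [{"fingers": 0.1,"dx": 0,"dy": 0,"dz": 0,"turn": 0},{"fingers": -0.2,"dx": 0,"dy": 0,"dz": 0,"turn": 0},{"fingers": -0.4,"dx": 0,"dy": 0,"dz": 0,"turn": 0},{"fingers": -0.5,"dx": 0,"dy": 0,"dz": 0,"turn": 0},{"fingers": -0.5,"dx": 0,"dy": 0,"dz": 0,"turn": 0},{"fingers": -0.5,"dx": 0,"dy": 0,"dz": 10,"turn": 0},{"fingers": -0.5,"dx": 0,"dy": 0,"dz": 20,"turn": 0},{"fingers": -0.5,"dx": 0,"dy": 0,"dz": 35,"turn": 0},{"fingers": -0.5,"dx": 0,"dy": 0,"dz": 40,"turn": 0},{"fingers": -0.5,"dx": 0,"dy": 0,"dz": 0,"turn": 0},{"fingers": -0.5,"dx": 0,"dy": 0,"dz": 0,"turn": 0}]}}

```text
clock: 27.02
position: [0.5315, -0.1006, 0.2062]
ee_rot: [-0.029, 0.859, 0.511, 0.0]
contact_force: [-0.8, -0.5, -0.4]
width: 0.0639
```

```bash
python3 s.py; python3 - <<'E'
from h import *
a=[]
st=get_state()
for n,b in(("side",(140,290,260,440)),("wrist",(0,384,0,512))):
    im=get_image(n); np.save("im_%s2.npy"%n,im,allow_pickle=True); a.append(cv2.resize(im["pixels"][b[0]:b[1],b[2]:b[3],::-1],(400,320),interpolation=cv2.INTER_CUBIC))
np.save("st2.npy",st,allow_pickle=True)
cv2.imwrite("pics/done4.png",np.hstack(a))
E
```

```text
tcp [ 0.5315 -0.1006  0.2062] theta 1.0735 z [-0.0294  0.0505 -0.9983] q [-0.34  0.27  1.61  0.04  1.31 -1.43] F [-0.8 -0.5 -0.4] w 0.0639 t 27.02
```

View pics/done4.png

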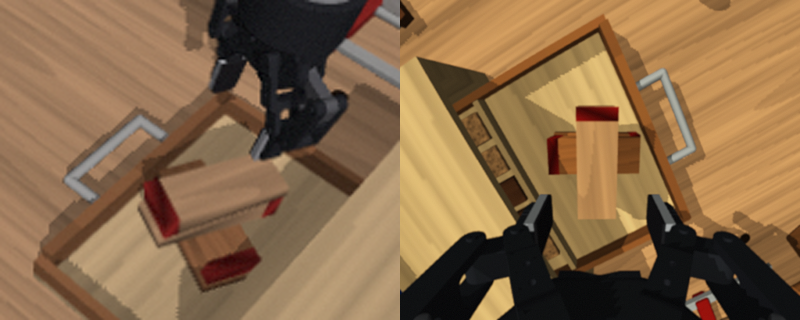

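The stack is complete, level and crosswise. Now I'll locate the handle from its grey pixels.

```bash
python3 - <<'E'
from h import *
st=np.load("st2.npy",allow_pickle=True).item()
for n,f,box,s in(("side0","im_side.npy",(190,235,285,340),None),("side2","im_side2.npy",(190,235,285,340),None),("wrist2","im_wrist2.npy",(70,210,300,395),st)):
    im=np.load(f,allow_pickle=True).item();p=im["pixels"].astype(int)
    g=((p.max(2)-p.min(2))<28)&(p.min(2)>95);M=np.zeros(g.shape,np.uint8);M[box[0]:box[1],box[2]:box[3]]=g[box[0]:box[1],box[2]:box[3]]
    k,l,stt,_=cv2.connectedComponentsWithStats(M);i=1+stt[1:,4].argmax();ys,xs=np.where(l==i)
    P=toplane(im,np.c_[xs,ys],.030,s)
    print(n,len(xs),"x",np.percentile(P[:,0],[1,50,99]).round(4),"y",np.percentile(P[:,1],[1,50,99]).round(4))
    Q=P[P[:,1]>P[:,1].max()-.014]
    print(" bar: x",Q[:,0].min().round(4),Q[:,0].max().round(4),"y(x) fit",np.polyfit(Q[:,0]-.53,Q[:,1],1).round(4))
im=np.load("im_wrist2.npy",allow_pickle=True).item()
q=lambda *a:[[x*1.28,y*1.2] for x,y in a]
print("front corners",toplane(im,q((202,16),(288,213)),.046,st))
print("cubby front top edge",toplane(im,q((17,57),(155,268)),.134,st))
E
```

```text
side0 316 x [0.4803 0.5372 0.601 ] y [-0.0048  0.0227  0.0314]
 bar: x 0.4798 0.6015 y(x) fit [-0.0133  0.0251]
side2 331 x [0.4803 0.5362 0.6015] y [-0.0063  0.0225  0.0316]
 bar: x 0.4803 0.6023 y(x) fit [-0.0187  0.0255]
wrist2 1628 x [0.4802 0.5352 0.5988] y [-0.0102  0.0227  0.0313]
 bar: x 0.4804 0.5998 y(x) fit [-0.019   0.0253]
front corners [[ 0.39479031 -0.01683598  0.046     ]
 [ 0.66998955 -0.02137895  0.046     ]]
cubby front top edge [[ 0.36525938 -0.19019403  0.134     ]
 [ 0.59563487 -0.18732645  0.134     ]]
```

The handle bar centre is (0.540, 0.025), and the tray axis is about −y (skew 0.018). I'll go in front of the handle with fingers shut.

{"op": "play_rows", "data": {"series": [{"fingers": 1,"dx": 1,"dy": 20,"dz": 0,"turn": -0.12},{"fingers": 1,"dx": 1,"dy": 20,"dz": 0,"turn": -0.12},{"fingers": 1,"dx": 1,"dy": 20,"dz": 0,"turn": -0.12},{"fingers": 1,"dx": 1,"dy": 20,"dz": 0,"turn": -0.12},{"fingers": 1,"dx": 1,"dy": 20,"dz": 0,"turn": -0.12},{"fingers": 1,"dx": 1,"dy": 20,"dz": 0,"turn": -0.12},{"fingers": 1,"dx": 1,"dy": 20,"dz": 0,"turn": -0.12},{"fingers": 1,"dx": 1,"dy": 20,"dz": 0,"turn": -0.12},{"fingers": 1,"dx": 1,"dy": 20,"dz": 0,"turn": -0.12},{"fingers": 1,"dx": 0,"dy": 0,"dz": -20,"turn": 0},{"fingers": 1,"dx": 0,"dy": 0,"dz": -35,"turn": 0},{"fingers": 1,"dx": 0,"dy": 0,"dz": -35,"turn": 0},{"fingers": 1,"dx": 0,"dy": 0,"dz": -30,"turn": 0},{"fingers": 1,"dx": 0,"dy": 0,"dz": -15,"turn": 0},{"fingers": 1,"dx": 0,"dy": 0,"dz": 0,"turn": 0},{"fingers": 1,"dx": 0,"dy": 0,"dz": 0,"turn": 0}]}}

```text
clock: 28.45
position: [0.5275, 0.0888, 0.0481]
ee_rot: [-0.03, 0.999, -0.025, 0.001]
contact_force: [-0.2, 0.4, 1.7]
width: -0.0001
```

```bash
python3 s.py
```

```text
tcp [0.5275 0.0888 0.0481] theta -0.0503 z [ 0.0027  0.06   -0.9982] q [-0.    0.4   1.87  0.08  0.87 -0.  ] F [-0.2  0.4  1.7] w -0.0001 t 28.45
```

{"op": "play_rows", "data": {"series": [{"fingers": 1,"dx": 12,"dy": -15,"dz": -10,"turn": 0.04},{"fingers": 1,"dx": 0,"dy": -14,"dz": -10,"turn": 0},{"fingers": 1,"dx": 0,"dy": 0,"dz": 0,"turn": 0},{"fingers": 1,"dx": 0,"dy": 0,"dz": 0,"turn": 0}]}}

```text
clock: 28.78
position: [0.5409, 0.0596, 0.0297]
ee_rot: [-0.03, 1.0, -0.004, 0.001]
contact_force: [0.1, -0.5, -0.4]
width: 0.0006
```

```bash
python3 s.py
```

```text
tcp [0.5409 0.0596 0.0297] theta -0.0081 z [ 0.0021  0.0607 -0.9982] q [-0.06  0.43  1.87  0.08  0.84 -0.1 ] F [ 0.1 -0.5 -0.4] w 0.0006 t 28.78
```

{"op": "play_rows", "data": {"series": [{"fingers": 1,"dx": 0,"dy": -5,"dz": -3,"turn": 0},{"fingers": 1,"dx": 0,"dy": -4,"dz": -2,"turn": 0},{"fingers": 1,"dx": 0,"dy": -3,"dz": 0,"turn": 0},{"fingers": 1,"dx": 0,"dy": -3,"dz": 0,"turn": 0},{"fingers": 1,"dx": 0,"dy": -3,"dz": 0,"turn": 0},{"fingers": 1,"dx": 0,"dy": -3,"dz": 0,"turn": 0},{"fingers": 1,"dx": 0,"dy": -4,"dz": 0,"turn": 0},{"fingers": 1,"dx": 0,"dy": -4,"dz": 0,"turn": 0}]}}

```text
clock: 29.45
position: [0.5414, 0.0349, 0.0281]
ee_rot: [-0.035, 0.999, -0.005, 0.003]
contact_force: [1.0, 7.3, -0.7]
width: 0.0001
```

```bash
python3 s.py
```

```text
tcp [0.5414 0.0349 0.0281] theta -0.0112 z [ 0.0063  0.0696 -0.9976] q [-0.11  0.43  1.88  0.09  0.84 -0.16] F [ 1.   7.3 -0.7] w 0.0001 t 29.45
```

{"op": "play_rows", "data": {"series": [{"fingers": 1,"dx": -0.2,"dy": -5,"dz": -1,"turn": 0},{"fingers": 1,"dx": -0.2,"dy": -6,"dz": -0.5,"turn": 0},{"fingers": 1,"dx": -0.2,"dy": -7,"dz": 0,"turn": 0},{"fingers": 1,"dx": -0.2,"dy": -7,"dz": 0,"turn": 0},{"fingers": 1,"dx": -0.2,"dy": -7,"dz": 0,"turn": 0},{"fingers": 1,"dx": -0.2,"dy": -7,"dz": 0,"turn": 0},{"fingers": 1,"dx": -0.2,"dy": -7,"dz": 0,"turn": 0},{"fingers": 1,"dx": -0.2,"dy": -7,"dz": 0,"turn": 0},{"fingers": 1,"dx": -0.2,"dy": -7,"dz": 0,"turn": 0},{"fingers": 1,"dx": -0.2,"dy": -6,"dz": 0,"turn": 0}]}}

```text
clock: 30.28
position: [0.5354, -0.0142, 0.0286]
ee_rot: [-0.053, 0.999, -0.012, -0.0]
contact_force: [1.0, 7.2, -0.6]
width: -0.0002
```

```bash
python3 s.py
```

```text
tcp [ 0.5354 -0.0142  0.0286] theta -0.0242 z [ 4.000e-04  1.054e-01 -9.944e-01] q [-0.23  0.43  1.88  0.14  0.86 -0.29] F [ 1.   7.2 -0.6] w -0.0002 t 30.28
```

Tilt is building up under load (each row re-bases on the measured pose). I'll back off, turn −π/2 so the lean points along x, and push with fewer, longer rows.

{"op": "play_rows", "data": {"series": [{"fingers": 1,"dx": 0,"dy": 15,"dz": 0,"turn": 0},{"fingers": 1,"dx": 0.5,"dy": 25,"dz": 0,"turn": -0.1},{"fingers": 1,"dx": 0.5,"dy": 0,"dz": 0,"turn": -0.12},{"fingers": 1,"dx": 0,"dy": 0,"dz": 0,"turn": -0.12},{"fingers": 1,"dx": 0,"dy": 0,"dz": 0,"turn": -0.12},{"fingers": 1,"dx": 0,"dy": 0,"dz": 0,"turn": -0.12},{"fingers": 1,"dx": 0,"dy": 0,"dz": 0,"turn": -0.12},{"fingers": 1,"dx": 0,"dy": 0,"dz": 0,"turn": -0.12},{"fingers": 1,"dx": 0,"dy": 0,"dz": 0,"turn": -0.12},{"fingers": 1,"dx": 0,"dy": 0,"dz": 0,"turn": -0.12},{"fingers": 1,"dx": 0,"dy": 0,"dz": 0,"turn": -0.12},{"fingers": 1,"dx": 0,"dy": 0,"dz": 0,"turn": -0.12},{"fingers": 1,"dx": 0,"dy": 0,"dz": 0,"turn": -0.12},{"fingers": 1,"dx": 0,"dy": 0,"dz": 0,"turn": -0.12},{"fingers": 1,"dx": 0,"dy": 0,"dz": 0,"turn": 0}]}}

```text
clock: 31.53
position: [0.5372, 0.0222, 0.0311]
ee_rot: [0.035, -0.684, 0.727, -0.04]
contact_force: [-0.1, 0.1, -0.2]
width: -0.0003
```

```bash
python3 s.py; python3 - <<'E'
from h import *
im=get_image("side");p=im["pixels"].astype(int)
g=((p.max(2)-p.min(2))<28)&(p.min(2)>95);M=np.zeros(g.shape,np.uint8);b=(190,275,285,380);M[b[0]:b[1],b[2]:b[3]]=g[b[0]:b[1],b[2]:b[3]]
k,l,s,_=cv2.connectedComponentsWithStats(M)
for i in np.argsort(-s[1:,4])[:3]+1:
    ys,xs=np.where(l==i);P=toplane(im,np.c_[xs,ys],.030);print(len(xs),P[:,0].min().round(4),P[:,0].max().round(4),P[:,1].min().round(4),P[:,1].max().round(4))
cv2.imwrite("pics/mid.png",cv2.resize(im["pixels"][150:330,250:450,::-1],(600,540)))
E
```

```text
tcp [0.5372 0.0222 0.0311] theta -1.6319 z [ 0.1053 -0.0102 -0.9944] q [-0.09  0.39  1.96 -0.    0.69  1.55] F [-0.1  0.1 -0.2] w -0.0003 t 31.53
349 0.4728 0.5952 -0.0659 -0.0267
7 0.5256 0.5362 0.0142 0.0246
1 0.5422 0.5422 0.0385 0.0385
```

View pics/mid.png

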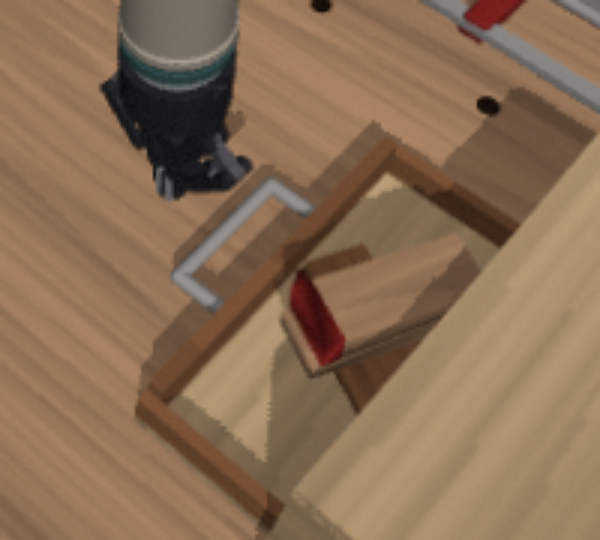

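The stack is intact; the tray is about 58 mm in and the handle centre is now (0.534, −0.033). I'll resume at x = 0.534.

{"op": "play_rows", "data": {"series": [{"fingers": 1,"dx": -2,"dy": -14,"dz": -3,"turn": 0.04},{"fingers": 1,"dx": -1,"dy": -12,"dz": -2,"turn": 0},{"fingers": 1,"dx": 0,"dy": -5,"dz": 0,"turn": 0},{"fingers": 1,"dx": 0,"dy": -6,"dz": 0,"turn": 0},{"fingers": 1,"dx": 0,"dy": -9,"dz": 0,"turn": 0},{"fingers": 1,"dx": 0,"dy": -12,"dz": 0,"turn": 0},{"fingers": 1,"dx": 0,"dy": -12,"dz": 0,"turn": 0}]}}

```text
clock: 32.17
position: [0.5333, -0.0429, 0.0268]
ee_rot: [0.04, -0.706, 0.707, -0.034]
contact_force: [1.8, 9.2, -0.0]
width: 0.0001
```

```bash
python3 s.py
```

```text
tcp [ 0.5333 -0.0429  0.0268] theta -1.5715 z [ 0.1046  0.008  -0.9945] q [-0.23  0.39  1.97  0.05  0.68  1.3 ] F [ 1.8  9.2 -0. ] w 0.0001 t 32.17
```

{"op": "play_rows", "data": {"series": [{"fingers": 1,"dx": 0.3,"dy": -11,"dz": 0,"turn": 0},{"fingers": 1,"dx": 0.3,"dy": -12,"dz": 0,"turn": 0},{"fingers": 1,"dx": 0.3,"dy": -12,"dz": 0,"turn": 0},{"fingers": 1,"dx": 0.3,"dy": -11,"dz": 0,"turn": 0},{"fingers": 1,"dx": 0.3,"dy": -9,"dz": 0,"turn": 0}]}}

```text
clock: 32.58
position: [0.5339, -0.0903, 0.027]
ee_rot: [0.046, -0.705, 0.707, -0.027]
contact_force: [2.1, 8.0, 1.8]
width: 0.0
```

```bash
python3 s.py
```

```text
tcp [ 0.5339 -0.0903  0.027 ] theta -1.5716 z [ 0.1025  0.0273 -0.9944] q [-0.34  0.4   1.95  0.09  0.71  1.17] F [2.1 8.  1.8] w 0.0 t 32.58
```

{"op": "play_rows", "data": {"series": [{"fingers": 1,"dx": 0.3,"dy": -9,"dz": 0,"turn": 0},{"fingers": 1,"dx": 0.3,"dy": -9,"dz": 0,"turn": 0},{"fingers": 1,"dx": 0.3,"dy": -7,"dz": 0,"turn": 0}]}}

```text
clock: 32.83
position: [0.534, -0.1102, 0.0272]
ee_rot: [0.05, -0.705, 0.707, -0.021]
contact_force: [1.2, 8.8, 1.9]
width: 0.0001
```

```bash
python3 s.py; python3 - <<'E'
from h import *
im=get_image("side");p=im["pixels"].astype(int)
g=((p.max(2)-p.min(2))<28)&(p.min(2)>95);M=np.zeros(g.shape,np.uint8);b=(190,320,285,420);M[b[0]:b[1],b[2]:b[3]]=g[b[0]:b[1],b[2]:b[3]]
k,l,s,_=cv2.connectedComponentsWithStats(M)
for i in np.argsort(-s[1:,4])[:3]+1:
    ys,xs=np.where(l==i);P=toplane(im,np.c_[xs,ys],.030);print(len(xs),P[:,0].min().round(4),P[:,0].max().round(4),P[:,1].min().round(4),P[:,1].max().round(4))
E
```

```text
tcp [ 0.534  -0.1102  0.0272] theta -1.5721 z [ 0.1004  0.04   -0.9941] q [-0.38  0.41  1.93  0.11  0.72  1.11] F [1.2 8.8 1.9] w 0.0001 t 32.83
674 0.614 0.7311 -0.1229 -0.0434
137 0.4763 0.5367 -0.1659 -0.124
7 0.5211 0.5324 -0.1159 -0.1104
```

{"op": "play_rows", "data": {"series": [{"fingers": 1,"dx": 0.2,"dy": -7,"dz": 0,"turn": 0},{"fingers": 1,"dx": 0.2,"dy": -6,"dz": 0,"turn": 0}]}}

```text
clock: 33.05
position: [0.534, -0.1202, 0.0273]
ee_rot: [0.052, -0.705, 0.707, -0.018]
contact_force: [2.8, 8.6, 2.6]
width: 0.0002
```

```bash
python3 s.py
```

```text
tcp [ 0.534  -0.1202  0.0273] theta -1.5722 z [ 0.0993  0.0472 -0.9939] q [-0.4   0.41  1.93  0.12  0.73  1.08] F [2.8 8.6 2.6] w 0.0002 t 33.05
```

{"op": "play_rows", "data": {"series": [{"fingers": 1,"dx": 0.2,"dy": -6,"dz": -0.5,"turn": 0},{"fingers": 1,"dx": 0.2,"dy": -5,"dz": 0,"turn": 0}]}}

```text
clock: 33.22
position: [0.534, -0.1266, 0.0274]
ee_rot: [0.055, -0.704, 0.708, -0.015]
contact_force: [2.7, 8.1, 0.0]
width: -0.0001
```

```bash
python3 s.py
```

```text
tcp [ 0.534  -0.1266  0.0274] theta -1.5729 z [ 0.0983  0.0568 -0.9935] q [-0.42  0.41  1.92  0.14  0.75  1.06] F [2.7 8.1 0. ] w -0.0001 t 33.22
```

{"op": "play_rows", "data": {"series": [{"fingers": 1,"dx": 0.2,"dy": -6,"dz": 0,"turn": 0},{"fingers": 1,"dx": 0.2,"dy": -5,"dz": 0,"turn": 0}]}}

```text
clock: 33.38
position: [0.5341, -0.1332, 0.0276]
ee_rot: [0.058, -0.704, 0.708, -0.011]
contact_force: [1.9, 8.5, 0.2]
width: 0.0
```

```bash
python3 s.py; python3 - <<'E'
from h import *
a=[]
for n,b in(("side",(170,340,290,470)),("scene",(190,300,120,270))):
    im=get_image(n); a.append(cv2.resize(im["pixels"][b[0]:b[1],b[2]:b[3],::-1],(400,380),interpolation=cv2.INTER_CUBIC))
cv2.imwrite("pics/near.png",np.hstack(a))
E
```

```text
tcp [ 0.5341 -0.1332  0.0276] theta -1.5727 z [ 0.0973  0.0653 -0.9931] q [-0.44  0.42  1.91  0.15  0.76  1.04] F [1.9 8.5 0.2] w 0.0 t 33.38
```

View pics/near.png

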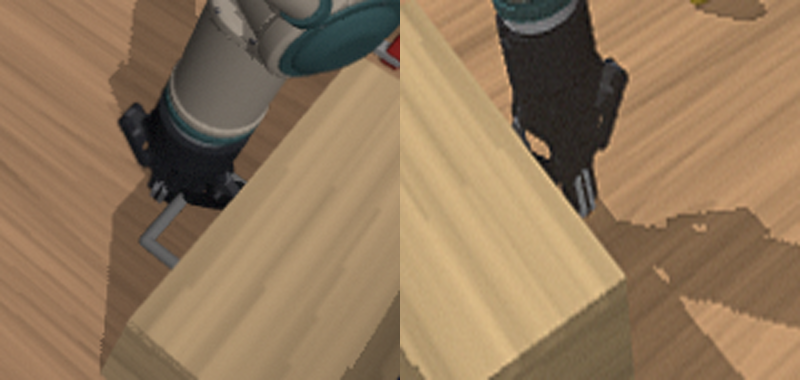

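The handle bar is still in front of the mouth and the force is still at sliding level (8 N). I'll back off briefly and turn −0.4, so the lean stays off the cubby for the last millimetres.

{"op": "play_rows", "data": {"series": [{"fingers": 1,"dx": 0,"dy": 15,"dz": 0,"turn": 0},{"fingers": 1,"dx": 0,"dy": 3,"dz": 0,"turn": -0.1},{"fingers": 1,"dx": 0,"dy": 0,"dz": 0,"turn": -0.1},{"fingers": 1,"dx": 0,"dy": 0,"dz": 0,"turn": -0.1},{"fingers": 1,"dx": 0,"dy": 0,"dz": 0,"turn": -0.1},{"fingers": 1,"dx": 0,"dy": 0,"dz": 0,"turn": 0}]}}

```text
clock: 33.98
position: [0.535, -0.1166, 0.0282]
ee_rot: [0.054, -0.545, 0.836, -0.025]
contact_force: [0.3, 0.4, -0.1]
width: 0.0004
```

```bash
python3 s.py; cat > hb.py <<'E'
from h import *
im=get_image("side");p=im["pixels"].astype(int)
g=((p.max(2)-p.min(2))<28)&(p.min(2)>80);M=np.zeros(g.shape,np.uint8);b=(190,320,285,420);M[b[0]:b[1],b[2]:b[3]]=g[b[0]:b[1],b[2]:b[3]]
k,l,s,_=cv2.connectedComponentsWithStats(M)
for i in np.argsort(-s[1:,4])[:4]+1:
    ys,xs=np.where(l==i);P=toplane(im,np.c_[xs,ys],.030);print(len(xs),P[:,0].min().round(4),P[:,0].max().round(4),P[:,1].min().round(4),P[:,1].max().round(4))
# cubby front top edge: plywood light vs bench, sample columns
E
python3 hb.py; python3 - <<'E'
from h import *
im=get_image("side")
for m in masks_of(im,"cubby_mouth")[:2]:
    print(m["p"],m["region"].sum()); r=m["region"]
    if r.sum()<5000: continue
    pts=[]
    for y in range(215,300,5):
        xs=np.where(r[y])[0]
        if len(xs): pts.append((xs.min(),y))
    P=toplane(im,pts,.134);print(P[:,:2].round(4).tolist()); print(np.polyfit(P[:,0]-.53,P[:,1],1))
E
```

```text
tcp [ 0.535  -0.1166  0.0282] theta -1.9824 z [ 0.1166  0.0171 -0.993 ] q [-0.38  0.4   1.95  0.09  0.7   1.54] F [ 0.3  0.4 -0.1] w 0.0004 t 33.98
1087 0.608 0.7361 -0.126 -0.0334
170 0.4742 0.5295 -0.184 -0.1484
135 0.5474 0.595 -0.187 -0.1432
8 0.5206 0.5314 -0.119 -0.1148
0.68 23451
[[0.6343, -0.1983], [0.6169, -0.1968], [0.6013, -0.1967], [0.5847, -0.1953], [0.5697, -0.1952], [0.5563, -0.1966], [0.5419, -0.1965], [0.5265, -0.1952], [0.5115, -0.1939], [0.4979, -0.1939], [0.4846, -0.194], [0.4716, -0.1941], [0.4576, -0.1929], [0.4462, -0.1942], [0.4349, -0.1956], [0.4216, -0.1944], [0.4074, -0.1921]]
[-0.01808431 -0.19530752]
```

{"op": "play_rows", "data": {"series": [{"fingers": 1,"dx": 0,"dy": -8,"dz": -1,"turn": 0},{"fingers": 1,"dx": 0,"dy": -6,"dz": 0,"turn": 0},{"fingers": 1,"dx": 0,"dy": -5,"dz": 0,"turn": 0},{"fingers": 1,"dx": 0,"dy": -4,"dz": 0,"turn": 0}]}}

```text
clock: 34.47
position: [0.5351, -0.1374, 0.0272]
ee_rot: [0.056, -0.547, 0.835, -0.02]
contact_force: [4.9, 19.9, 6.1]
width: -0.0001
```

```bash
python3 s.py
```

```text
tcp [ 0.5351 -0.1374  0.0272] theta -1.979 z [ 0.1158  0.0274 -0.9929] q [-0.42  0.41  1.93  0.11  0.71  1.48] F [ 4.9 19.9  6.1] w -0.0001 t 34.47
```

Force has risen to 20 N, so it's probably against the stop. One firmer push to confirm, then I'll back away and measure.

{"op": "play_rows", "data": {"series": [{"fingers": 1,"dx": 0,"dy": -5,"dz": 0,"turn": 0},{"fingers": 1,"dx": 0,"dy": -5,"dz": 0,"turn": 0}]}}

```text
clock: 34.63
position: [0.5352, -0.1376, 0.0276]
ee_rot: [0.062, -0.542, 0.838, -0.011]
contact_force: [6.0, 21.1, 4.4]
width: -0.0001
```

```bash
python3 s.py;python3 hb.py
```

```text
tcp [ 0.5352 -0.1376  0.0276] theta -1.989 z [ 0.1151  0.049  -0.9921] q [-0.44  0.41  1.93  0.14  0.73  1.45] F [ 6.  21.1  4.4] w -0.0001 t 34.63
1196 0.6086 0.7684 -0.1632 -0.0685
155 0.4742 0.5252 -0.184 -0.1516
34 0.5845 0.5941 -0.187 -0.1686
3 0.5381 0.5416 -0.1286 -0.127
```

{"op": "play_rows", "data": {"series": [{"fingers": 1,"dx": 0,"dy": 10,"dz": 0,"turn": 0},{"fingers": 1,"dx": 0,"dy": 30,"dz": 0,"turn": 0},{"fingers": 1,"dx": 0,"dy": 40,"dz": 0,"turn": 0},{"fingers": 1,"dx": 0,"dy": 40,"dz": 20,"turn": 0},{"fingers": 1,"dx": -10,"dy": 30,"dz": 40,"turn": 0},{"fingers": 1,"dx": -20,"dy": 20,"dz": 40,"turn": 0},{"fingers": 1,"dx": -20,"dy": 20,"dz": 40,"turn": 0},{"fingers": 1,"dx": 0,"dy": 0,"dz": 0,"turn": 0},{"fingers": 1,"dx": 0,"dy": 0,"dz": 0,"turn": 0}]}}

```text
clock: 35.43
position: [0.4939, 0.0419, 0.1528]
ee_rot: [0.063, -0.542, 0.838, -0.011]
contact_force: [1.0, -0.8, -1.1]
width: -0.0001
```

```bash
python3 s.py; python3 - <<'E'
from h import *
for n in("side","scene"):
    im=get_image(n);p=im["pixels"].astype(int)
    for l in("tin","tape","sanding_block"):
        for m in masks_of(im,l)[:1]: print(n,l,np.round(m["xy"]),round(m["p"],2))
    for m in masks_of(im,"wedge1_mid")[:3]: print(n,"wedge?",np.round(m["xy"]),round(m["p"],2),m["region"].sum())
    if n=="side":
        g=((p.max(2)-p.min(2))<28)&(p.min(2)>80);M=np.zeros(g.shape,np.uint8);M[200:320,290:400]=g[200:320,290:400]
        k,l,s,_=cv2.connectedComponentsWithStats(M)
        for i in np.argsort(-s[1:,4])[:3]+1:
            ys,xs=np.where(l==i);P=toplane(im,np.c_[xs,ys],.030);print(len(xs),P.min(0).round(4),P.max(0).round(4))
            Q=P[P[:,1]>P[:,1].max()-.014]; print("fit",np.polyfit(Q[:,0]-.53,Q[:,1],1).round(4),Q[:,0].min().round(4),Q[:,0].max().round(4))
E
```

```text
tcp [0.4939 0.0419 0.1528] theta -1.9901 z [ 0.1174  0.0504 -0.9918] q [-0.1   0.17  1.9   0.08  0.96  1.85] F [ 1.  -0.8 -1.1] w -0.0001 t 35.43
side tin [217. 160.] 0.58
side tape [223. 228.] 0.67
side sanding_block [260. 126.] 0.91
314 [ 0.4746 -0.187   0.03  ] [ 0.5943 -0.1522  0.03  ]
fit [-0.0029 -0.1573] 0.475 0.5943
scene tin [305. 179.] 0.7
scene tape [229. 180.] 0.72
scene sanding_block [354. 207.] 0.9
```

The bar centre is at y = −0.157, matching the home position predicted from the measured cubby edge (−0.157). The tray stopped dead at 21 N, and the bystanders haven't moved in either camera. Handing in.

```bash
python3 -c "
from rig import *
print(sign_off())"
```

```text
the job is handed in; nothing more can be done
None
```

I stacked the three loose wedges on the one in the tray as asked, pushed the tray home and handed the job in at about 36 s; no verdict was reported.

**How it went:**
- **Stack:** w3 went end for end on the bottom wedge. w2 was laid crosswise, and w1, pre-pitched on the tray rim, went on w2. This was done with the tray still fully out.
- **Push:** The tray went in by its handle in three pushes, because the tool's tilt built up under load and I had to back off and turn twice.

**Last checks:**
- **Tray home:** The handle bar measured y = −0.157 m, the home position predicted from the cubby's front edge. The tray did not move under a further 21 N push.
- **Tray angle:** The bar's slope differed from the cubby edge's by about 0.015 rad, inside the 0.03 limit. That is about as fine as I could measure.
- **Stack alignment:** Before the push, w2's fit was within about 1 mm of target in plan and 0.002 rad in angle. After release I checked w1 only by eye; it looked level and centred.
- **Bystanders:** The tin, tape and sanding block were within a few pixels of where they started, in both cameras.
- **Not verified:** The stack cannot be seen once inside the cubby. It was standing neatly in the last clear view, about a third of the way in. The push speed stayed at or below about 0.15 m/s.

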